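# Unstack the culture dishes onto their warming blocks

### The arm

A 7-joint arm with a two-finger parallel gripper is mounted at the origin on the work surface. World frame = base frame: x ahead of the robot, y to its left, z up, the work surface at z = 0. Lengths are in m, angles in rad, forces in N, time in s.
With the tool pointing down it reaches from about 0.425 to 0.875 m from the base axis. Payload 4.7 kg.
Tool frame: the origin (TCP) lies on the centre line of the jaws, within the pads' length; the fingertips stand env.tip_extent ahead of it and the grasp point (between the pads) lies 2 mm behind it (env.tip_extent is the distance from the TCP to the fingertips, in m); z points along the fingers, x is the direction in which the jaws open and shut, and the axes are right-handed (so a half turn about z gives the same grasp; the last joint's range is limited). The gripper opens to 85 mm and grips with 20 to 120 N. Pads are 22 mm wide; open, the fingers measure 114 mm over their backs; the gripper's body (76 mm by 85 mm) begins 54 mm behind the grasp point. The pads swing forward as they close: fully open they stand 13 mm farther back than shut.
Start: joints at [-1.273, 0.321, -0.07, 1.45, 0.023, 1.371, -0.057], TCP at [0.182, 0.624, 0.248] pointing down, gripper open.
Joint ranges: [-2.86, 2.86], [-0.3, 2.09], [-1.38, 1.24], [0.06, 2.45], [-1.56, 4.7], [0.09, 2.05], [-2.69, 2.69]. Speed limits (rad/s): [2.57, 2.57, 3.14, 3.14, 3.14, 3.14, 3.14].

### API

Orientations are given as a unit quaternion [w, x, y, z].
In Python, from plant import env, cams, order gives the robot as it stands.
- The arm moves only by the tool play_rows, never from a script. Its argument "increments" is a list of rows, each an object with "offset": the shift along the tool's x, y, z each as a share of 30 mm, from -1 to 1, a list of three; "twist": the turn about the tool's z as a share of 360 degrees, from -1 to 1; "hand": the finger opening in mm, from 0 to 85.4. A call has exactly 10 rows; each row shifts and turns the commanded pose from where the row before left it, along the tool's axes as they then stand; what a row does not reach is not made up. A row lasts 1/10 s, in which the tool goes at most 50 mm and 8.59 degrees, less where a joint would pass 70% of its speed; a pose out of reach is approached as far as the arm can. A call with a number of a shift or a turn outside -1 to 1 is refused whole. A call with a gripper value outside its range is refused whole. The fingers move at their own pace and stop on an object; "squeeze" is the grip in N (left out, the last holds). Time passes only in rows, so rows that do not move let the fingers close, or fill a call up. It gives the time, the measured TCP pose, the force and the opening at its end, in the units of the state.
- env.get_state(): the state, without advancing time (a new reading comes with each control period).
- cams.get_image(name): name is "side" or "top"; returns the picture (400x640x3 uint8, blue, green, red); there is no depth.
- cams.camera_model(name): a dict with "fx", "fy", "cx", "cy" (pixels), "extrinsics" (4x4, takes a point from camera to world coordinates). Camera axes: x right, y up, looking along -z (the intrinsics and any distortion apply to the point x, -y, -z); pixel columns grow to the right and rows downward; lengths in m; the calibration is good to about 2 mm. A picture is of the moment at which its call begins. camera_model takes no time and is no camera call.
- order.finish_job(): hands the job in, once; it reports no verdict.
The state is a dict: "time_s": time; "joint_pos": joint angles; "qvel": joint speeds; "joint_efforts": joint torques, N m; "eef_pos": TCP position; "ee_rot": TCP orientation; "force": force on the tool from outside, world axes, zero at the start; "moment": the same for the moment, N m; "finger_gap": finger opening in m.
Only numpy, scipy, OpenCV 4.12 (cv2) and the standard library are available. Lean on these libraries where they do the work, as an engineer would, in place of code of your own. Each camera call takes 0.05 s, during which the arm holds its last target.

### The job

Take the stack of lidded culture dishes on the black mat apart from the top down, and set each dish lid up on the aluminium warming block engraved with its own outline (size and shape), centred on the outline to within a centimetre, the square four-well dish square with its engraved square. Set the dishes down rather than dropping them, let go of them all, and leave the tube rack and the steel canister standing where they are.

Things in the scene. Friction and masses are not known exactly. Their poses are not given: they have to be found in the camera images.
- dish35: Smallest round dish. Clear polystyrene, lid on (one rigid piece), 35 mm in diameter, 12 mm high, about 16 g. At the start on the very top of the stack, its underside 43 mm above the table. Origin: centre of the underside; z up through the lid. Its side can be gripped from 3 mm above its underside to its top.
- dish50: Middle round dish, flat. Clear polystyrene, lid on (one rigid piece), 50 mm in diameter, 10 mm high, about 20 g. At the start second from the top, its underside 33 mm above the table. Origin: centre of the underside; z up through the lid. Its side can be gripped from 3 mm above its underside to its top.
- dish60: Largest round dish. Clear polystyrene, lid on (one rigid piece), 60 mm in diameter, 15 mm high, about 28 g. At the start third from the top, its underside 18 mm above the table. Origin: centre of the underside; z up through the lid. Its side can be gripped from 3 mm above its underside to its top.
- four_well: Square four-well dish, only its corners showing under the 60 mm dish: 66 x 66 mm, 15 mm high, clear, lid on (one piece), about 36 g. At the start at the bottom of the stack, on a fixed round black mat 112 mm across, 3 mm thick. Origin: centre of the underside; z up, x and y square to its sides (a quarter turn looks the same). Its side can be gripped from 3 mm above its underside to its top.
- block35: Fixed solid aluminium warming block, 90 x 90 mm, flat top 20 mm above the table; a circle of 36 mm inside diameter is engraved in black (line 3 mm wide) in the middle of its top: the place of the 35 mm dish. Origin: centre of the underside, on the table; z up.
- block50: Fixed solid aluminium warming block, 90 x 90 mm, flat top 20 mm above the table; a circle of 51 mm inside diameter is engraved in black (line 3 mm wide) in the middle of its top: the place of the 50 mm dish. Origin: centre of the underside, on the table; z up.
- block60: Fixed solid aluminium warming block, 90 x 90 mm, flat top 20 mm above the table; a circle of 61 mm inside diameter is engraved in black (line 3 mm wide) in the middle of its top: the place of the 60 mm dish. Origin: centre of the underside, on the table; z up.
- block_fw: Fixed solid aluminium warming block, 90 x 90 mm, flat top 20 mm above the table; a square of 67 mm inside width, its sides parallel to the block's, is engraved in black (line 3 mm wide) in the middle of its top: the place of the four-well dish. Origin: centre of the underside, on the table; z up, x and y square to its sides; either way round, or a quarter turned, is right for the dish.
- tube_rack: Bystander, loose: small white rack 50 x 34 mm with two capped tubes, 72 mm high in all. Origin: centre of the underside, on the table. Leave it standing where it is.
- canister: Bystander, loose: steel cylinder 34 mm in diameter, 51 mm high with its knob, standing on a blue disc (90 mm across, 12 mm thick, fixed). Origin: centre of its underside. Leave it standing where it is.
Not all that is in view belongs to the job. Leave any green or red look-alike of the four_well alone.

How it is judged:
On the way, in this order (a step that is already met when the one before it is completed fails the run):
1. the 35 mm dish stands on its own warming block, released (horizontal distance between dish35 and block35 below 0.01 m and z of dish35 in the frame of block35 between 0.017 and 0.0235 m and angle between dish35's own z axis and vertical below 0.08 rad and linear speed of dish35 below 0.02 m/s and contact force between the fingers and dish35 below 0.2 N), for 0.2 s.
2. the 50 mm dish stands on its own warming block, released (horizontal distance between dish50 and block50 below 0.01 m and z of dish50 in the frame of block50 between 0.017 and 0.0235 m and angle between dish50's own z axis and vertical below 0.08 rad and linear speed of dish50 below 0.02 m/s and contact force between the fingers and dish50 below 0.2 N), for 0.2 s.
3. the 60 mm dish stands on its own warming block, released (horizontal distance between dish60 and block60 below 0.01 m and z of dish60 in the frame of block60 between 0.017 and 0.0235 m and angle between dish60's own z axis and vertical below 0.08 rad and linear speed of dish60 below 0.02 m/s and contact force between the fingers and dish60 below 0.2 N), for 0.2 s.
4. the four-well dish stands on its own warming block, released (horizontal distance between four_well and block_fw below 0.01 m and z of four_well in the frame of block_fw between 0.017 and 0.0235 m and angle between four_well's own z axis and vertical below 0.08 rad and linear speed of four_well below 0.02 m/s and contact force between the fingers and four_well below 0.2 N and (angle between the x axis of four_well and the x axis of block_fw, either way round below 0.21 rad or angle between the x axis of four_well and the y axis of block_fw, either way round below 0.21 rad)), for 0.2 s.
At the end, for the whole second after the job is handed in: Each dish lies flat, lid up (0.08 rad), on its own block, at most 10 mm off centre, the four-well dish within 0.21 rad of square (any quarter turn), all released and at rest; tube rack and canister upright (0.1 rad), within 20 mm of where they stood (all of step 1 and all of step 2 and all of step 3 and all of step 4 and angle between each of tube_rack, canister's own z axis and vertical below 0.1 rad and distance of each of tube_rack, canister from where it was at the start of the episode below 0.02 m); the robot touches nothing.
It fails at once if a dish is dropped: it falls freely at over 0.5 m/s, touched by nothing ((contact force between anything else and dish35 below 0.01 N and linear speed of dish35 above 0.5 m/s) or (contact force between anything else and dish50 below 0.01 N and linear speed of dish50 above 0.5 m/s) or (contact force between anything else and dish60 below 0.01 N and linear speed of dish60 above 0.5 m/s) or (contact force between anything else and four_well below 0.01 N and linear speed of four_well above 0.5 m/s)).
It fails at once if the tube rack is knocked over or shifted by more than 20 mm (distance of tube_rack from where it was at the start of the episode above 0.02 m or angle between tube_rack's own z axis and vertical above 0.3 rad).
It fails at once if the steel canister is knocked over or shifted by more than 20 mm (distance of canister from where it was at the start of the episode above 0.02 m or angle between canister's own z axis and vertical above 0.3 rad).
It also fails if it takes over 109 s, if anything falls off the work surface, if the arm or the gripper's body presses on something with over 40 N, if the wrist force passes 120 N, or if a joint passes its speed limit or range.

## Working session

There is one attempt and no reset: what is moved stays moved. The work goes in short steps, Python scripts to look and compute and a tool call to move; the robot and the scene stay as the last step left them, time stands still between calls to the robot, and variables do not carry over. Pictures are saved under pics/ and viewed, and the job is handed in when it is done.

Besides the shell and the picture viewer there is one more tool, called after ">>>" by a JSON object that holds its "name" and its "arguments". play_rows: Moves the arm, as the interface text tells. Shift numbers are shares of 30 mm and turn numbers shares of 360 degrees, none past 1 either way. Its arguments: {"type":"object","properties":{"increments":{"type":"array"},"squeeze":{"type":"number"}},"required":["increments"]}

```bash
ls; mkdir -p pics; python3 - <<'E'
from plant import env,cams,order
import cv2
print(env.get_state(), env.tip_extent)
for n in("side","top"):
    m=cams.camera_model(n);print(n,m)
    cv2.imwrite(f"pics/{n}0.png",cams.get_image(n))
E
```

```text
pics
{'time_s': 0.0, 'joint_pos': array([-1.27290287,  0.32183245, -0.07008241,  1.45168226,  0.02259596,
        1.37079555, -0.05686907]), 'qvel': array([-0.00148776, -0.00041584,  0.00130106, -0.00101805, -0.00053309,
        0.00053081, -0.00113745]), 'joint_efforts': array([ 6.28354542e-05, -4.93585896e+01, -3.82168461e-01, -3.14328253e+01,
        1.30346714e-02,  1.12943421e-02,  5.06565883e-06]), 'eef_pos': array([0.18190308, 0.6234987 , 0.24721367]), 'ee_rot': array([ 6.16669546e-04,  7.99981836e-01,  6.00023441e-01, -7.42680842e-04]), 'force': array([ 0.2631355 , -0.32001478,  0.43935485]), 'moment': array([-0.01272314, -0.00235167,  0.01246543]), 'finger_gap': 0.08547038685882037} 0.017
side {'fx': 454.17934529838817, 'fy': 454.17934529838817, 'cx': 319.831897687957, 'cy': 199.59777039908195, 'extrinsics': array([[-0.9991949 ,  0.01568087, -0.03692778,  0.53680598],
       [-0.03585562, -0.76196301,  0.64662721,  0.60371867],
       [-0.01799793,  0.64743068,  0.7619118 ,  0.78400626],
       [ 0.        ,  0.        ,  0.        ,  1.        ]])}
top {'fx': 389.72605116413064, 'fy': 389.72605116413064, 'cx': 318.3987192891338, 'cy': 197.0538114483313, 'extrinsics': array([[-0.01330431,  0.99375043, -0.11082909,  0.46674212],
       [-0.99928655, -0.00929594,  0.03660566,  0.01396293],
       [ 0.03534663,  0.11123703,  0.99316511,  0.93300339],
       [ 0.        ,  0.        ,  0.        ,  1.        ]])}
```

View pics/side0.png

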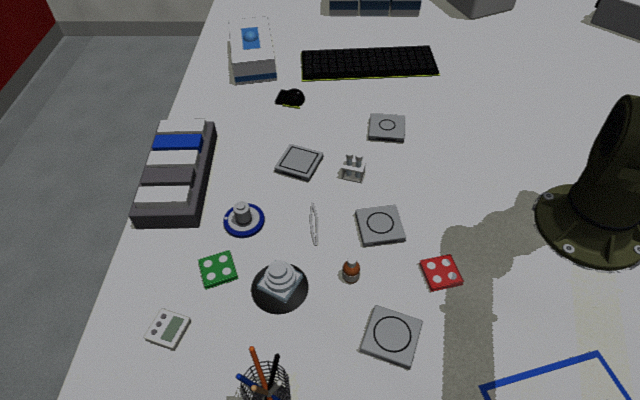

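View pics/top0.png

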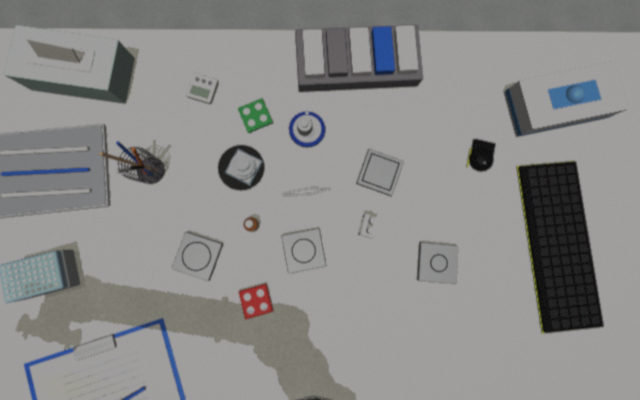

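```bash
cat > h.py <<'E'
import numpy as np,cv2
from plant import env,cams,order
def ray(n,u,v):
    m=cams.camera_model(n);E=m["extrinsics"]
    d=E[:3,:3]@np.array([(u-m["cx"])/m["fx"],-(v-m["cy"])/m["fy"],-1.0])
    return E[:3,3],d
def plane(n,u,v,z):
    o,d=ray(n,u,v);return o+d*(z-o[2])/d[2]
def proj(n,p):
    m=cams.camera_model(n);E=m["extrinsics"]
    c=E[:3,:3].T@(np.asarray(p)-E[:3,3])
    return np.array([m["cx"]+m["fx"]*c[0]/-c[2],m["cy"]-m["fy"]*c[1]/-c[2]])
def rectify(n,img,cx,cy,z,half=0.07,px=400):
    # warp horizontal plane z to metric; up = +x, left = +y
    w=[(cx+half,cy+half),(cx+half,cy-half),(cx-half,cy-half),(cx-half,cy+half)]
    s=np.float32([proj(n,(*a,z)) for a in w])
    H=cv2.getPerspectiveTransform(s,np.float32([(0,0),(px,0),(px,px),(0,px)]))
    return cv2.warpPerspective(img,H,(px,px),flags=cv2.INTER_CUBIC)
E
python3 - <<'E'
from h import *
t=cv2.imread("pics/top0.png");s=cv2.imread("pics/side0.png")
T={'b35':(439,263),'b50':(303,251),'b60':(196,256),'fw':(380,172)}
S={'b35':(387,125),'b50':(380,223),'b60':(393,334),'fw':(299,162)}
for k in T:
    a=plane("top",*T[k],.02);b=plane("side",*S[k],.02);print(k,a.round(4),b.round(4))
for z,a,b in((.055,(243,163),(281,267)),(.0,(368,225),(352,175)),(.012,(306,128),(243,222))):
    print(plane("top",*a,z).round(4),plane("side",*b,z).round(4))
tiles=[]
for n,im,D in(("top",t,T),("side",s,S)):
    r=[]
    for k in D:
        c=plane(n,*D[k],.02);x=rectify(n,im,c[0],c[1],.02,.06,200);r.append(x)
    tiles.append(np.hstack(r))
cv2.imwrite("pics/rect.png",np.vstack(tiles))
a=cv2.resize(t[130:205,205:280],None,fx=5,fy=5,interpolation=2)
b=cv2.resize(s[250:325,240:315],None,fx=5,fy=5,interpolation=2)
cv2.imwrite("pics/stack.png",np.hstack([a,b]))
E
```

```text
b35 [ 0.4107 -0.3     0.02  ] [ 0.4111 -0.2982  0.02  ]
b50 [0.4431 0.0177 0.02  ] [0.4446 0.0174 0.02  ]
b60 [0.4352 0.2631 0.02  ] [0.434  0.2627 0.02  ]
fw [ 0.6275 -0.1678  0.02  ] [ 0.6276 -0.1609  0.02  ]
[0.6443 0.1522 0.055 ] [0.639  0.1522 0.055 ]
[ 0.5022 -0.1387  0.    ] [ 0.5013 -0.1397  0.    ]
[0.7383 0.0079 0.012 ] [0.7371 0.0151 0.012 ]
```

View pics/rect.png

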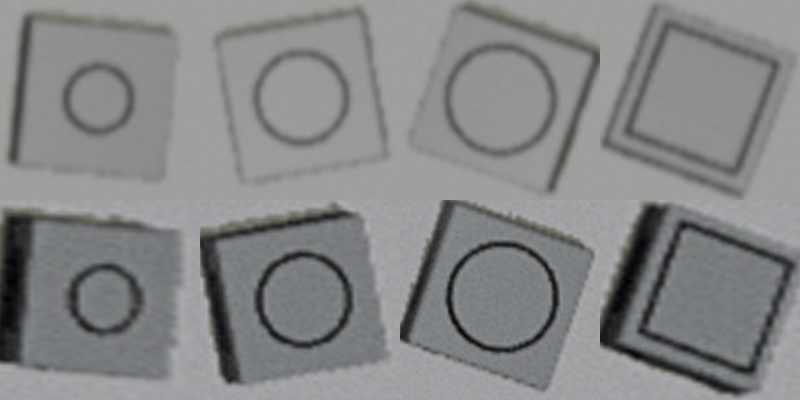

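View pics/stack.png

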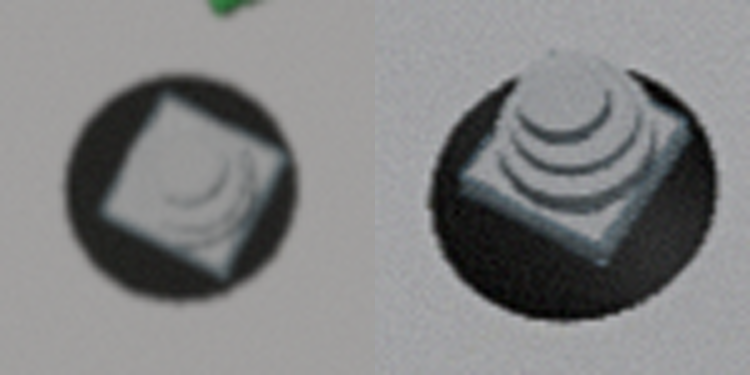

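```bash
python3 - <<'E'
from h import *
t=cv2.imread("pics/top0.png");s=cv2.imread("pics/side0.png")
half=.06;px=480;sc=2*half/px
C={'b35':(.411,-.299),'b50':(.444,.0175),'b60':(.4345,.263),'fw':(.6275,-.1645)}
def w(c,u,v): return c[0]+half-v*sc, c[1]+half-u*sc
for k,c in C.items():
  for n,im in(("top",t),("side",s)):
    x=cv2.cvtColor(rectify(n,im,*c,.02,half,px),cv2.COLOR_BGR2GRAY)
    x=cv2.GaussianBlur(x,(5,5),0)
    bl=cv2.medianBlur(x,61).astype(int)
    m=((bl-x)>18).astype(np.uint8)
    cs,h=cv2.findContours(m,cv2.RETR_CCOMP,cv2.CHAIN_APPROX_NONE)
    # holes (inner area)
    for i,q in enumerate(cs):
        if h[0][i][3]>=0 and cv2.contourArea(q)>5000:
            r=cv2.minAreaRect(q);
            if k!='fw':
                e=cv2.fitEllipse(q);print(k,n,np.round(w(c,*e[0]),4),np.round(np.array(e[1])*sc,4))
            else: print(k,n,np.round(w(c,*r[0]),4),np.round(np.array(r[1])*sc,4),r[2])
R=[]
for z in(.055,.043,.033,.018):
    a=rectify("top",t,.64,.152,z,.05,200);b=rectify("side",s,.64,.152,z,.05,200)
    R.append(np.vstack([a,b]))
cv2.imwrite("pics/st2.png",cv2.resize(np.hstack(R),None,fx=1,fy=1))
cv2.imwrite("pics/st3.png",np.hstack([rectify("top",t,.64,.152,.055,.04,400),rectify("side",s,.64,.152,.055,.04,400)]))
E
```

```text
b35 top [ 0.4115 -0.299 ] [0.0346 0.0355]
b35 side [ 0.4117 -0.3011] [0.0342 0.0347]
b50 top [0.4446 0.0172] [0.0498 0.0502]
b50 side [0.4449 0.0153] [0.0486 0.0493]
b60 top [0.4356 0.2631] [0.0596 0.0602]
b60 side [0.436  0.2615] [0.0593 0.0595]
fw top [ 0.629  -0.1688] [0.0676 0.0684] 20.23969078063965
fw side [ 0.6292 -0.1704] [0.0671 0.0666] 20.10623550415039
```

View pics/st2.png

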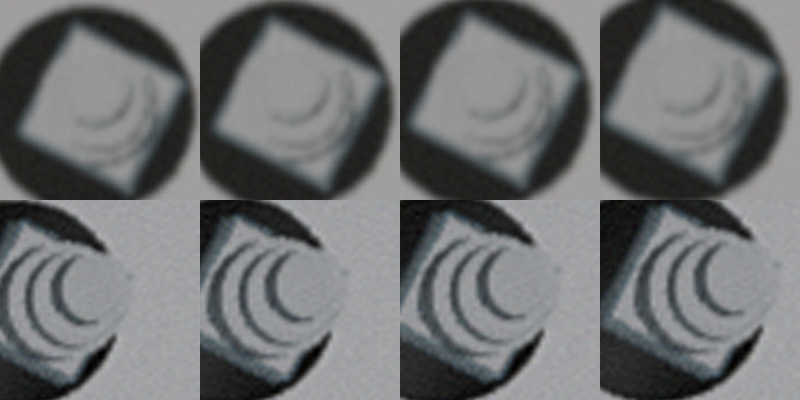

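View pics/st3.png

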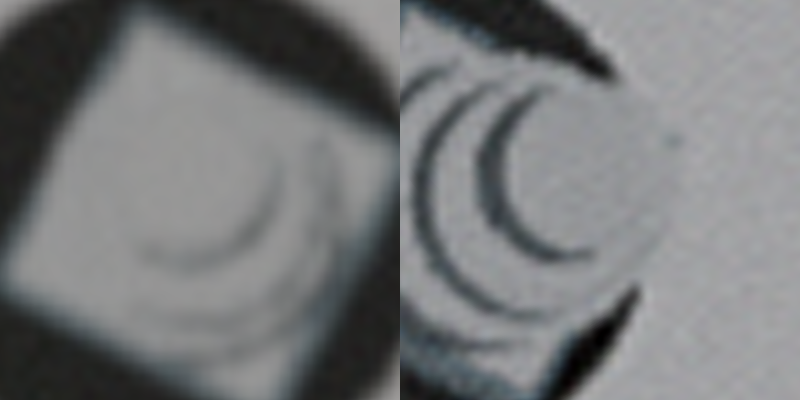

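```bash
cat > mv.py <<'E'
import sys,numpy as np
from h import *
from scipy.spatial.transform import Rotation as Ro
def yaw(q): return np.degrees(np.arctan2(*Ro.from_quat([q[1],q[2],q[3],q[0]]).as_matrix()[[1,0],0]))
# usage: mv.py x y z yaw nrows
a=list(map(float,sys.argv[1:]))
s=env.get_state();p=s["eef_pos"];q=s["ee_rot"];w=yaw(q)
print("t",round(s["time_s"],2),"p",p.round(4),"yaw",round(w,2),"F",s["force"].round(2),"gap",round(s["finger_gap"],4))
if a:
    d=np.array(a[:3])-p;n=int(a[4]);dw=(a[3]-w+180)%360-180
    print("twist total share",round(-dw/360,4))
    for nm,ps in(("yaw now",w),("yaw target",a[3])):
        c,sn=np.cos(np.radians(ps)),np.sin(np.radians(ps))
        o=np.array([c*d[0]+sn*d[1],sn*d[0]-c*d[1],-d[2]])/.03
        print(nm,"total",o.round(3),"per row",(o/n).round(3))
E
python3 mv.py .646 .1535 .16 62.7 27
```

```text
t 0.1 p [0.1819 0.6235 0.2473] yaw 73.74 F [ 0.04 -0.49  0.34] gap 0.0853
twist total share 0.0307
yaw now total [-10.71   19.237   2.911] per row [-0.397  0.712  0.108]
yaw target total [-6.828 20.932  2.911] per row [-0.253  0.775  0.108]
```

>>> {"name": "play_rows", "arguments": {"increments": [{"offset": [0,0,0],"twist": 0.0103,"hand": 85},{"offset": [0,0,0],"twist": 0.0102,"hand": 85},{"offset": [0,0,0],"twist": 0.0102,"hand": 85},{"offset": [-0.1,0.3,0],"twist": 0,"hand": 70},{"offset": [-0.2,0.6,0],"twist": 0,"hand": 60},{"offset": [-0.27,0.85,0],"twist": 0,"hand": 50},{"offset": [-0.27,0.85,0],"twist": 0,"hand": 50},{"offset": [-0.27,0.85,0],"twist": 0,"hand": 50},{"offset": [-0.27,0.85,0],"twist": 0,"hand": 50},{"offset": [-0.27,0.85,0],"twist": 0,"hand": 50}], "squeeze": 20}}

```text
time_s: 1.1
eef_pos: [0.2987, 0.5065, 0.2484]
ee_rot: [0.0, 0.854, 0.52, 0.0]
force: [0.5, 0.7, 0.0]
finger_gap: 0.0503
```

>>> {"name": "play_rows", "arguments": {"increments": [{"offset": [-0.27,0.85,0],"twist": 0,"hand": 50},{"offset": [-0.27,0.85,0],"twist": 0,"hand": 50},{"offset": [-0.27,0.85,0],"twist": 0,"hand": 50},{"offset": [-0.27,0.85,0],"twist": 0,"hand": 50},{"offset": [-0.27,0.85,0.1],"twist": 0,"hand": 50},{"offset": [-0.27,0.85,0.1],"twist": 0,"hand": 50},{"offset": [-0.27,0.85,0.1],"twist": 0,"hand": 50},{"offset": [-0.27,0.85,0.1],"twist": 0,"hand": 50},{"offset": [-0.27,0.85,0.1],"twist": 0,"hand": 50},{"offset": [-0.27,0.85,0.1],"twist": 0,"hand": 50}]}}

```text
time_s: 2.1
eef_pos: [0.4872, 0.3171, 0.2303]
ee_rot: [0.0, 0.854, 0.52, -0.0]
force: [0.9, 0.2, -1.4]
finger_gap: 0.0499
```

```bash
python3 mv.py .646 .1535 .13 62.7 10
```

```text
t 2.1 p [0.4872 0.3171 0.2303] yaw 62.65 F [ 0.85  0.22 -1.4 ] gap 0.0499
twist total share -0.0001
yaw now total [-2.412  7.208  3.342] per row [-0.241  0.721  0.334]
yaw target total [-2.418  7.206  3.342] per row [-0.242  0.721  0.334]
```

>>> {"name": "play_rows", "arguments": {"increments": [{"offset": [-0.27,0.85,0.35],"twist": 0,"hand": 50},{"offset": [-0.27,0.85,0.4],"twist": 0,"hand": 50},{"offset": [-0.27,0.85,0.4],"twist": 0,"hand": 50},{"offset": [-0.27,0.85,0.4],"twist": 0,"hand": 50},{"offset": [-0.27,0.85,0.4],"twist": 0,"hand": 50},{"offset": [-0.27,0.85,0.4],"twist": 0,"hand": 50},{"offset": [-0.27,0.85,0.4],"twist": 0,"hand": 50},{"offset": [-0.27,0.85,0.3],"twist": 0,"hand": 50},{"offset": [-0.15,0.4,0.2],"twist": 0,"hand": 50},{"offset": [0,0,0.1],"twist": 0,"hand": 50}]}}

```text
time_s: 3.1
eef_pos: [0.6467, 0.1555, 0.1292]
ee_rot: [0.001, 0.855, 0.518, -0.001]
force: [-0.7, 0.5, 0.1]
finger_gap: 0.0502
```

```bash
python3 - <<'E'
from h import *
import cv2
s=cams.get_image("side");t=cams.get_image("top")
cv2.imwrite("pics/s1.png",cv2.resize(s[130:330,190:390],None,fx=3,fy=3,interpolation=2))
cv2.imwrite("pics/t1.png",cv2.resize(t[80:240,160:340],None,fx=3,fy=3,interpolation=2))
p=env.get_state()["eef_pos"]
print(proj("side",p),proj("top",p),proj("side",p-[0,0,.017]))
E
python3 mv.py .646 .1535 .062 62.7 10
```

```text
[273.48842982 247.79358409] [233.74043571 155.52315286] [274.40933502 253.24330692]
t 3.2 p [0.6452 0.1598 0.1295] yaw 62.7 F [-0.81  0.88  0.42] gap 0.05
twist total share 0.0
yaw now total [-0.174  0.12   2.249] per row [-0.017  0.012  0.225]
yaw target total [-0.174  0.12   2.249] per row [-0.017  0.012  0.225]
```

View pics/s1.png

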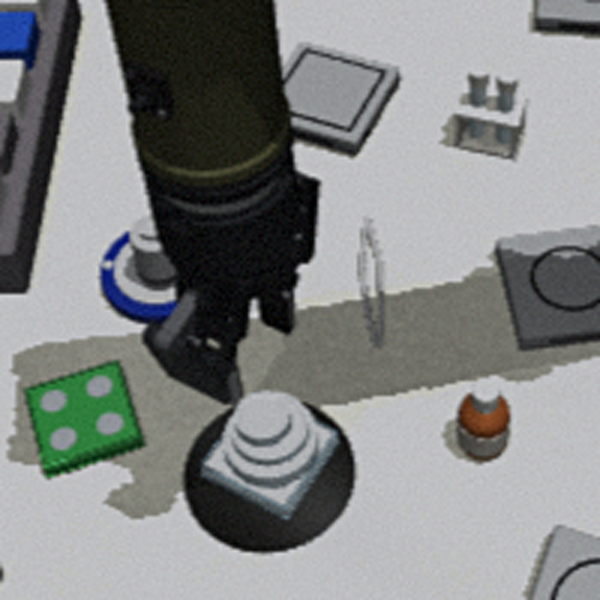

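View pics/t1.png

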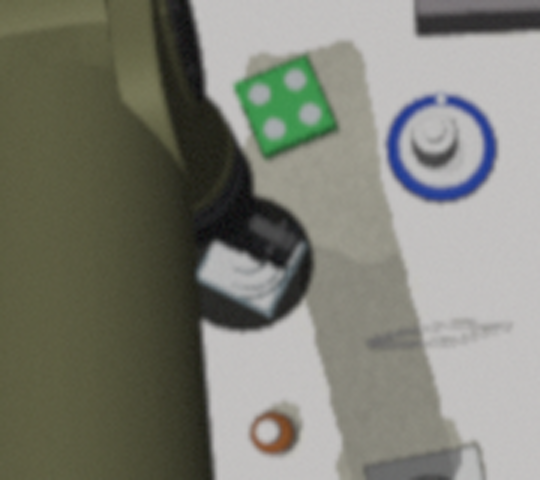

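```bash
python3 - <<'E'
from h import *
p=env.get_state()["eef_pos"];print(p)
x=np.array([.459,.889,0]);y=np.array([.889,-.459,0])
for e in(.0085,.0138,.017,.022):
  for sx in(1,-1):
    print(e,sx,[((proj("side",p+sx*.025*x+k*.011*y-[0,0,e])-[190,130])*3).round() for k in(-1,1)])
E
```

```text
[0.6451771  0.15978239 0.12946625]
0.0085 1 [array([244., 401.]), array([212., 386.])]
0.0085 -1 [array([291., 338.]), array([259., 324.])]
0.0138 1 [array([245., 406.]), array([213., 391.])]
0.0138 -1 [array([291., 343.]), array([260., 329.])]
0.017 1 [array([246., 409.]), array([214., 394.])]
0.017 -1 [array([292., 346.]), array([261., 332.])]
0.022 1 [array([246., 414.]), array([215., 398.])]
0.022 -1 [array([292., 351.]), array([261., 337.])]
```

>>> {"name": "play_rows", "arguments": {"increments": [{"offset": [-0.17,0.12,0.3],"twist": 0,"hand": 50},{"offset": [0,0,0.4],"twist": 0,"hand": 50},{"offset": [0,0,0.4],"twist": 0,"hand": 50},{"offset": [0,0,0.4],"twist": 0,"hand": 50},{"offset": [0,0,0.3],"twist": 0,"hand": 50},{"offset": [0,0,0.2],"twist": 0,"hand": 50},{"offset": [0,0,0.1],"twist": 0,"hand": 50},{"offset": [0,0,0.08],"twist": 0,"hand": 50},{"offset": [0,0,0],"twist": 0,"hand": 50},{"offset": [0,0,0],"twist": 0,"hand": 50}]}}

```text
time_s: 4.2
eef_pos: [0.6473, 0.1534, 0.0649]
ee_rot: [0.0, 0.854, 0.52, 0.0]
force: [0.1, -0.1, 0.3]
finger_gap: 0.0498
```

```bash
python3 - <<'E'
from h import *
import cv2
s=cams.get_image("side");t=cams.get_image("top")
a=cv2.resize(s[210:310,230:330],None,fx=4,fy=4,interpolation=2)
b=cv2.resize(t[115:215,200:300],None,fx=4,fy=4,interpolation=2)
cv2.imwrite("pics/s2.png",np.hstack([a,b]))
E
python3 mv.py .646 .1535 .062 62.7 10
```

```text
t 4.3 p [0.6473 0.1533 0.0649] yaw 62.68 F [ 0.24 -0.6  -0.84] gap 0.0499
twist total share -0.0001
yaw now total [-0.015 -0.042  0.098] per row [-0.001 -0.004  0.01 ]
yaw target total [-0.015 -0.042  0.098] per row [-0.001 -0.004  0.01 ]
```

View pics/s2.png

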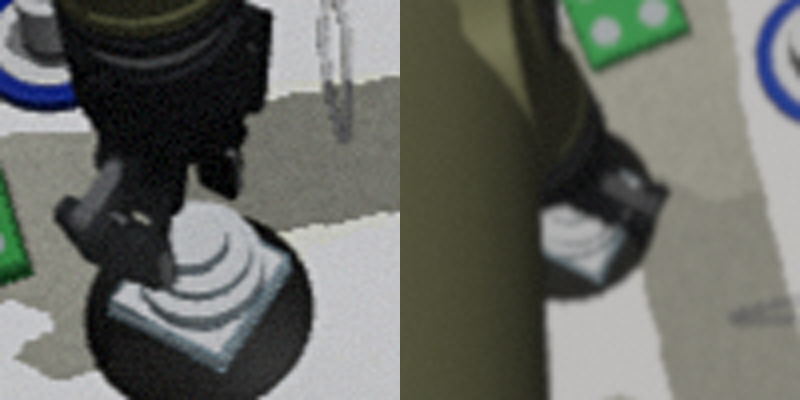

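>>> {"name": "play_rows", "arguments": {"increments": [{"offset": [0,-0.03,0.08],"twist": 0,"hand": 50},{"offset": [0,0,0],"twist": 0,"hand": 45},{"offset": [0,0,0],"twist": 0,"hand": 42},{"offset": [0,0,0],"twist": 0,"hand": 39},{"offset": [0,0,0],"twist": 0,"hand": 37},{"offset": [0,0,0],"twist": 0,"hand": 35},{"offset": [0,0,0],"twist": 0,"hand": 33},{"offset": [0,0,0],"twist": 0,"hand": 30},{"offset": [0,0,0],"twist": 0,"hand": 30},{"offset": [0,0,0],"twist": 0,"hand": 30}], "squeeze": 20}}

```text
time_s: 5.3
eef_pos: [0.6464, 0.1538, 0.0623]
ee_rot: [0.0, 0.854, 0.52, 0.0]
force: [-0.3, 0.0, 2.2]
finger_gap: 0.0335
```

```bash
python3 - <<'E'
from h import *
import cv2
s=cams.get_image("side")
a=cv2.resize(s[210:310,230:330],None,fx=4,fy=4,interpolation=2)
cv2.imwrite("pics/s3.png",a)
E
python3 mv.py .646 .1535 .062 62.7 10
```

```text
t 5.35 p [0.6464 0.1538 0.0623] yaw 62.69 F [ 0.46 -0.5   2.94] gap 0.0337
twist total share -0.0
yaw now total [-0.015 -0.006  0.009] per row [-0.001 -0.001  0.001]
yaw target total [-0.015 -0.006  0.009] per row [-0.001 -0.001  0.001]
```

View pics/s3.png

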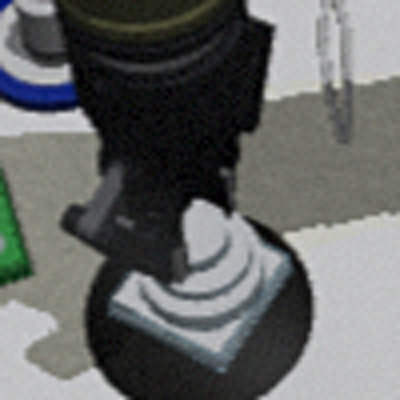

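>>> {"name": "play_rows", "arguments": {"increments": [{"offset": [0,0,-0.05],"twist": 0,"hand": 30},{"offset": [0,0,-0.1],"twist": 0,"hand": 30},{"offset": [0,0,-0.2],"twist": 0,"hand": 30},{"offset": [0,0,-0.3],"twist": 0,"hand": 30},{"offset": [0,0,-0.4],"twist": 0,"hand": 30},{"offset": [0,0,-0.5],"twist": 0,"hand": 30},{"offset": [0,0,-0.5],"twist": 0,"hand": 30},{"offset": [0,0,-0.5],"twist": 0,"hand": 30},{"offset": [0,0,-0.3],"twist": 0,"hand": 30},{"offset": [0,0,0],"twist": 0,"hand": 30}], "squeeze": 20}}

```text
time_s: 6.35
eef_pos: [0.6473, 0.154, 0.1499]
ee_rot: [0.0, 0.854, 0.52, 0.002]
force: [-0.1, -0.3, -0.5]
finger_gap: 0.0335
```

```bash
python3 - <<'E'
from h import *
import cv2
s=cams.get_image("side")
a=cv2.resize(s[190:310,210:330],None,fx=4,fy=4,interpolation=2)
cv2.imwrite("pics/s4.png",a)
E
python3 mv.py .4116 -.300 .15 62.7 20
```

```text
t 6.4 p [0.6466 0.1538 0.1484] yaw 62.69 F [-0.09  0.06 -0.73] gap 0.0339
twist total share -0.0
yaw now total [-17.035  -0.019  -0.052] per row [-0.852 -0.001 -0.003]
yaw target total [-17.035  -0.022  -0.052] per row [-0.852 -0.001 -0.003]
```

View pics/s4.png

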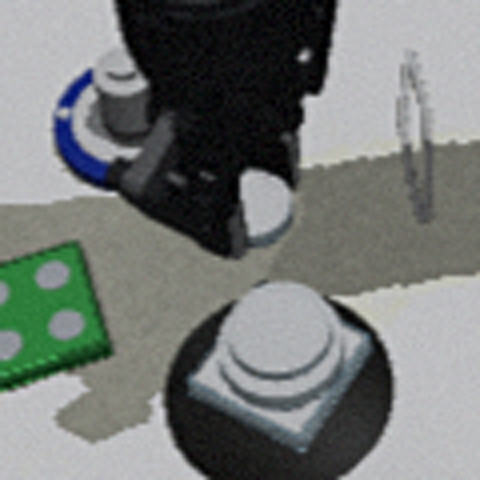

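>>> {"name": "play_rows", "arguments": {"increments": [{"offset": [-0.3,0,0],"twist": 0,"hand": 30},{"offset": [-0.6,0,0],"twist": 0,"hand": 30},{"offset": [-0.9,0,0],"twist": 0,"hand": 30},{"offset": [-0.9,0,0],"twist": 0,"hand": 30},{"offset": [-0.9,0,0],"twist": 0,"hand": 30},{"offset": [-0.9,0,0],"twist": 0,"hand": 30},{"offset": [-0.9,0,0],"twist": 0,"hand": 30},{"offset": [-0.9,0,0],"twist": 0,"hand": 30},{"offset": [-0.9,0,0],"twist": 0,"hand": 30},{"offset": [-0.9,0,0],"twist": 0,"hand": 30}]}}

```text
time_s: 7.4
eef_pos: [0.5329, -0.0636, 0.1465]
ee_rot: [-0.0, 0.854, 0.52, -0.001]
force: [0.2, -0.5, 0.1]
finger_gap: 0.0336
```

>>> {"name": "play_rows", "arguments": {"increments": [{"offset": [-0.9,0,0],"twist": 0,"hand": 30},{"offset": [-0.9,0,0],"twist": 0,"hand": 30},{"offset": [-0.9,0,0],"twist": 0,"hand": 30},{"offset": [-0.9,0,0],"twist": 0,"hand": 30},{"offset": [-0.9,0,0],"twist": 0,"hand": 30},{"offset": [-0.9,0,0],"twist": 0,"hand": 30},{"offset": [-0.9,0,0],"twist": 0,"hand": 30},{"offset": [-0.9,0,0],"twist": 0,"hand": 30},{"offset": [-0.9,0,0.2],"twist": 0,"hand": 30},{"offset": [-0.7,0,0.3],"twist": 0,"hand": 30}]}}

```text
time_s: 8.4
eef_pos: [0.4117, -0.2984, 0.132]
ee_rot: [-0.0, 0.855, 0.519, -0.0]
force: [-0.0, -0.2, -0.9]
finger_gap: 0.0336
```

```bash
python3 mv.py .4116 -.300 .042 62.7 20
```

```text
t 8.4 p [ 0.4117 -0.2984  0.132 ] yaw 62.59 F [-0.03 -0.16 -0.87] gap 0.0336
twist total share -0.0003
yaw now total [-0.048  0.021  3.   ] per row [-0.002  0.001  0.15 ]
yaw target total [-0.048  0.021  3.   ] per row [-0.002  0.001  0.15 ]
```

>>> {"name": "play_rows", "arguments": {"increments": [{"offset": [0,0,0.4],"twist": 0,"hand": 30},{"offset": [0,0,0.5],"twist": 0,"hand": 30},{"offset": [0,0,0.5],"twist": 0,"hand": 30},{"offset": [0,0,0.5],"twist": 0,"hand": 30},{"offset": [0,0,0.4],"twist": 0,"hand": 30},{"offset": [0,0,0.3],"twist": 0,"hand": 30},{"offset": [0,0,0.2],"twist": 0,"hand": 30},{"offset": [0,0,0.1],"twist": 0,"hand": 30},{"offset": [0,0,0],"twist": 0,"hand": 30},{"offset": [0,0,0],"twist": 0,"hand": 30}]}}

```text
time_s: 9.4
eef_pos: [0.4139, -0.297, 0.0459]
ee_rot: [0.0, 0.854, 0.52, 0.0]
force: [-0.3, -0.2, 0.7]
finger_gap: 0.0339
```

```bash
python3 mv.py .4116 -.300 .0393 62.7 20;python3 - <<'E'
from h import *
import cv2
s=cams.get_image("side");t=cams.get_image("top")
a=cv2.resize(s[70:170,330:430],None,fx=4,fy=4,interpolation=2)
b=cv2.resize(t[210:310,390:490],None,fx=4,fy=4,interpolation=2)
cv2.imwrite("pics/s5.png",np.hstack([a,b]))
E
```

```text
t 9.4 p [ 0.4139 -0.297   0.0459] yaw 62.69 F [-0.33 -0.15  0.69] gap 0.0339
twist total share -0.0
yaw now total [-0.126 -0.023  0.22 ] per row [-0.006 -0.001  0.011]
yaw target total [-0.126 -0.023  0.22 ] per row [-0.006 -0.001  0.011]
```

View pics/s5.png

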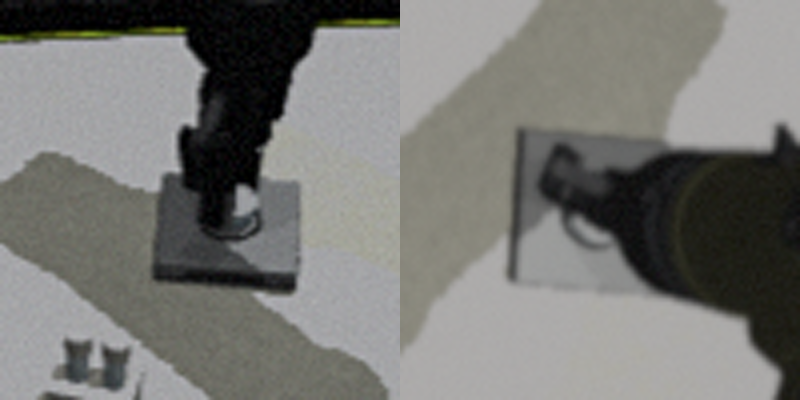

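>>> {"name": "play_rows", "arguments": {"increments": [{"offset": [-0.12,-0.02,0.05],"twist": 0,"hand": 30},{"offset": [0,0,0.05],"twist": 0,"hand": 30},{"offset": [0,0,0.05],"twist": 0,"hand": 30},{"offset": [0,0,0.04],"twist": 0,"hand": 30},{"offset": [0,0,0.02],"twist": 0,"hand": 30},{"offset": [0,0,0],"twist": 0,"hand": 30},{"offset": [0,0,0],"twist": 0,"hand": 30},{"offset": [0,0,0],"twist": 0,"hand": 30},{"offset": [0,0,0],"twist": 0,"hand": 30},{"offset": [0,0,0],"twist": 0,"hand": 30}]}}

```text
time_s: 10.5
eef_pos: [0.4113, -0.2996, 0.0392]
ee_rot: [-0.0, 0.854, 0.52, 0.0]
force: [-1.6, 1.7, 3.0]
finger_gap: 0.0339
```

```bash
python3 mv.py .4116 -.300 .0393 62.7 20;python3 - <<'E'
from h import *
import cv2
s=cams.get_image("side");t=cams.get_image("top")
a=cv2.resize(s[70:170,330:430],None,fx=4,fy=4,interpolation=2)
b=cv2.resize(t[210:310,390:490],None,fx=4,fy=4,interpolation=2)
cv2.imwrite("pics/s6.png",np.hstack([a,b]))
E
```

```text
t 10.5 p [ 0.4113 -0.2996  0.0392] yaw 62.69 F [-1.57  1.74  2.96] gap 0.0339
twist total share -0.0
yaw now total [-0.009  0.014 -0.002] per row [-0.     0.001 -0.   ]
yaw target total [-0.009  0.014 -0.002] per row [-0.     0.001 -0.   ]
```

View pics/s6.png

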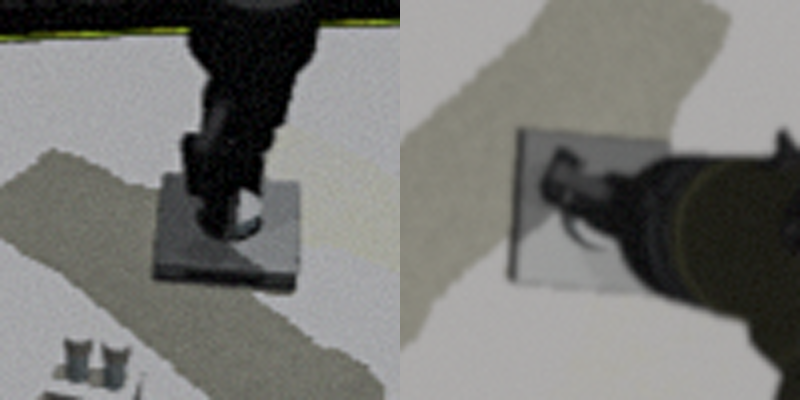

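>>> {"name": "play_rows", "arguments": {"increments": [{"offset": [0,0,0],"twist": 0,"hand": 36},{"offset": [0,0,0],"twist": 0,"hand": 40},{"offset": [0,0,0],"twist": 0,"hand": 50},{"offset": [0,0,0],"twist": 0,"hand": 55},{"offset": [0,0,0],"twist": 0,"hand": 55},{"offset": [0,0,-0.2],"twist": 0,"hand": 55},{"offset": [0,0,-0.4],"twist": 0,"hand": 60},{"offset": [0,0,-0.6],"twist": 0,"hand": 65},{"offset": [0,0,-0.9],"twist": 0,"hand": 70},{"offset": [0,0,-0.9],"twist": 0,"hand": 70}]}}

```text
time_s: 11.6
eef_pos: [0.4112, -0.2999, 0.131]
ee_rot: [0.0, 0.854, 0.52, 0.0]
force: [0.0, -0.5, 0.2]
finger_gap: 0.0699
```

>>> {"name": "play_rows", "arguments": {"increments": [{"offset": [0.3,0,-0.5],"twist": 0,"hand": 70},{"offset": [0.7,0,0],"twist": 0,"hand": 70},{"offset": [0.9,0,0],"twist": 0,"hand": 70},{"offset": [0.9,0,0],"twist": 0,"hand": 70},{"offset": [0.9,0,0],"twist": 0,"hand": 70},{"offset": [0.9,0,0],"twist": 0,"hand": 70},{"offset": [0.9,0,0],"twist": 0,"hand": 70},{"offset": [0.9,0,0],"twist": 0,"hand": 70},{"offset": [0.9,0,0],"twist": 0,"hand": 70},{"offset": [0.9,0,0],"twist": 0,"hand": 70}]}}

```text
time_s: 12.6
eef_pos: [0.525, -0.0803, 0.1455]
ee_rot: [0.0, 0.854, 0.52, 0.001]
force: [0.1, -0.4, 0.3]
finger_gap: 0.0701
```

```bash
python3 - <<'E'
from h import *
import cv2
s=cams.get_image("side");t=cams.get_image("top")
cv2.imwrite("pics/side7.png",s);cv2.imwrite("pics/top7.png",t)
a=[rectify("top",t,.4116,-.3,.032,.04,260),rectify("side",s,.4116,-.3,.032,.04,260)]
b=[rectify(n,im,.644,.153,.043,.045,260) for n,im in(("top",t),("side",s))]
cv2.imwrite("pics/s7.png",np.vstack([np.hstack(a),np.hstack(b)]))
E
python3 mv.py .644 .153 .13 62.7 10
```

```text
t 12.7 p [ 0.5261 -0.0768  0.1453] yaw 63.04 F [-0.02  0.03 -0.22] gap 0.0699
twist total share 0.0009
yaw now total [8.608 0.029 0.51 ] per row [0.861 0.003 0.051]
yaw target total [ 8.608 -0.022  0.51 ] per row [ 0.861 -0.002  0.051]
```

View pics/s7.png

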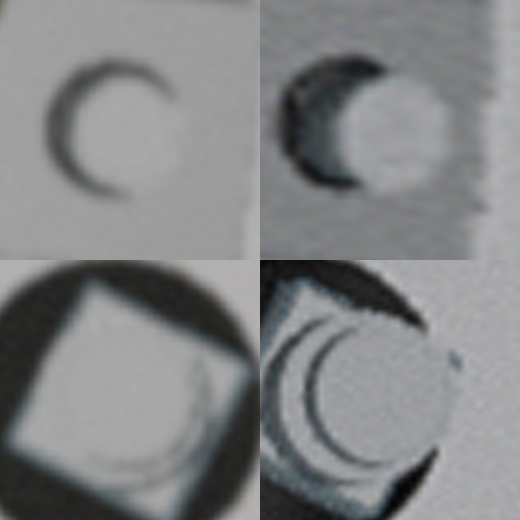

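>>> {"name": "play_rows", "arguments": {"increments": [{"offset": [0.9,0,0],"twist": 0,"hand": 70},{"offset": [0.9,0,0],"twist": 0,"hand": 70},{"offset": [0.9,0,0],"twist": 0,"hand": 70},{"offset": [0.9,0,0],"twist": 0,"hand": 70},{"offset": [0.9,0,0],"twist": 0,"hand": 70},{"offset": [0.9,0,0.1],"twist": 0,"hand": 70},{"offset": [0.9,0,0.3],"twist": 0,"hand": 70},{"offset": [0.9,0,0.4],"twist": 0,"hand": 70},{"offset": [0.9,0,0.5],"twist": 0,"hand": 70},{"offset": [0.5,0,0.4],"twist": 0,"hand": 70}]}}

```text
time_s: 13.7
eef_pos: [0.6433, 0.1501, 0.0934]
ee_rot: [0.0, 0.854, 0.521, 0.001]
force: [0.5, -0.4, -0.1]
finger_gap: 0.0699
```

>>> {"name": "play_rows", "arguments": {"increments": [{"offset": [0,0,0.2],"twist": 0,"hand": 70},{"offset": [0,0,0.1],"twist": 0,"hand": 70},{"offset": [0,0,0],"twist": 0,"hand": 70},{"offset": [0,0,0],"twist": 0,"hand": 70},{"offset": [0,0,0],"twist": 0,"hand": 70},{"offset": [0,0,0],"twist": 0,"hand": 70},{"offset": [0,0,0],"twist": 0,"hand": 70},{"offset": [0,0,0],"twist": 0,"hand": 70},{"offset": [0,0,0],"twist": 0,"hand": 70},{"offset": [0,0,0],"twist": 0,"hand": 70}]}}

```text
time_s: 14.7
eef_pos: [0.6426, 0.1482, 0.0842]
ee_rot: [-0.0, 0.854, 0.52, 0.0]
force: [-0.3, -0.1, -0.7]
finger_gap: 0.07
```

```bash
python3 mv.py .6425 .153 .051 62.7 10
```

```text
t 14.7 p [0.6426 0.1482 0.0842] yaw 62.69 F [-0.29 -0.14 -0.7 ] gap 0.07
twist total share -0.0
yaw now total [ 0.141 -0.077  1.107] per row [ 0.014 -0.008  0.111]
yaw target total [ 0.141 -0.077  1.107] per row [ 0.014 -0.008  0.111]
```

>>> {"name": "play_rows", "arguments": {"increments": [{"offset": [0.14,-0.08,0.1],"twist": 0,"hand": 70},{"offset": [0,0,0.2],"twist": 0,"hand": 70},{"offset": [0,0,0.2],"twist": 0,"hand": 70},{"offset": [0,0,0.2],"twist": 0,"hand": 70},{"offset": [0,0,0.2],"twist": 0,"hand": 70},{"offset": [0,0,0.1],"twist": 0,"hand": 70},{"offset": [0,0,0.1],"twist": 0,"hand": 70},{"offset": [0,0,0],"twist": 0,"hand": 66},{"offset": [0,0,0],"twist": 0,"hand": 62},{"offset": [0,0,0],"twist": 0,"hand": 60}]}}

```text
time_s: 15.7
eef_pos: [0.6427, 0.153, 0.0516]
ee_rot: [0.0, 0.854, 0.52, 0.0]
force: [-0.6, 0.8, 0.3]
finger_gap: 0.0603
```

```bash
python3 mv.py .6425 .153 .051 62.7 10; python3 - <<'E'
from h import *
import cv2
s=cams.get_image("side")
cv2.imwrite("pics/s8.png",cv2.resize(s[210:310,230:330],None,fx=5,fy=5,interpolation=2))
E
```

```text
t 15.7 p [0.6427 0.153  0.0516] yaw 62.69 F [-0.56  0.77  0.26] gap 0.0603
twist total share -0.0
yaw now total [-0.002 -0.006  0.019] per row [-0.    -0.001  0.002]
yaw target total [-0.002 -0.006  0.019] per row [-0.    -0.001  0.002]
```

View pics/s8.png

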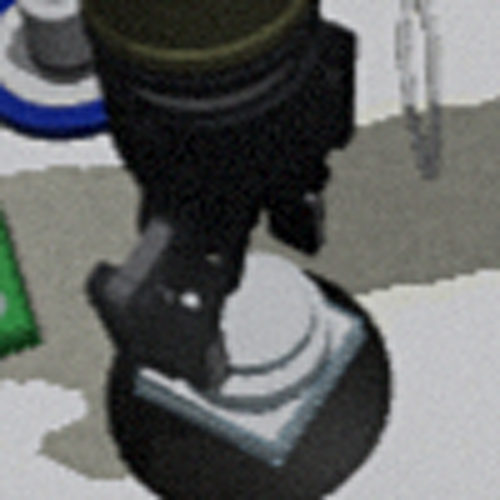

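>>> {"name": "play_rows", "arguments": {"increments": [{"offset": [0,0,0.02],"twist": 0,"hand": 57},{"offset": [0,0,0],"twist": 0,"hand": 55},{"offset": [0,0,0],"twist": 0,"hand": 53},{"offset": [0,0,0],"twist": 0,"hand": 51},{"offset": [0,0,0],"twist": 0,"hand": 49},{"offset": [0,0,0],"twist": 0,"hand": 47},{"offset": [0,0,0],"twist": 0,"hand": 45},{"offset": [0,0,0],"twist": 0,"hand": 45},{"offset": [0,0,0],"twist": 0,"hand": 45},{"offset": [0,0,0],"twist": 0,"hand": 45}], "squeeze": 20}}

```text
time_s: 16.75
eef_pos: [0.6426, 0.1532, 0.051]
ee_rot: [-0.0, 0.854, 0.52, 0.0]
force: [-1.3, 0.6, 5.6]
finger_gap: 0.0485
```

>>> {"name": "play_rows", "arguments": {"increments": [{"offset": [0,0,-0.05],"twist": 0,"hand": 45},{"offset": [0,0,-0.1],"twist": 0,"hand": 45},{"offset": [0,0,-0.2],"twist": 0,"hand": 45},{"offset": [0,0,-0.3],"twist": 0,"hand": 45},{"offset": [0,0,-0.4],"twist": 0,"hand": 45},{"offset": [0,0,-0.5],"twist": 0,"hand": 45},{"offset": [0,0,-0.5],"twist": 0,"hand": 45},{"offset": [0,0,-0.4],"twist": 0,"hand": 45},{"offset": [0,0,-0.2],"twist": 0,"hand": 45},{"offset": [0,0,0],"twist": 0,"hand": 45}]}}

```text
time_s: 17.75
eef_pos: [0.6431, 0.1531, 0.1316]
ee_rot: [0.0, 0.854, 0.52, 0.001]
force: [0.3, 0.7, -1.1]
finger_gap: 0.0489
```

```bash
python3 mv.py .4447 .0165 .12 62.7 10; python3 - <<'E'
from h import *
import cv2
s=cams.get_image("side")
cv2.imwrite("pics/s9.png",cv2.resize(s[190:310,210:330],None,fx=4,fy=4,interpolation=2))
E
```

```text
t 17.75 p [0.6431 0.1531 0.1316] yaw 62.69 F [ 0.32  0.73 -1.08] gap 0.0489
twist total share -0.0
yaw now total [-7.081 -3.788  0.388] per row [-0.708 -0.379  0.039]
yaw target total [-7.08  -3.789  0.388] per row [-0.708 -0.379  0.039]
```

View pics/s9.png

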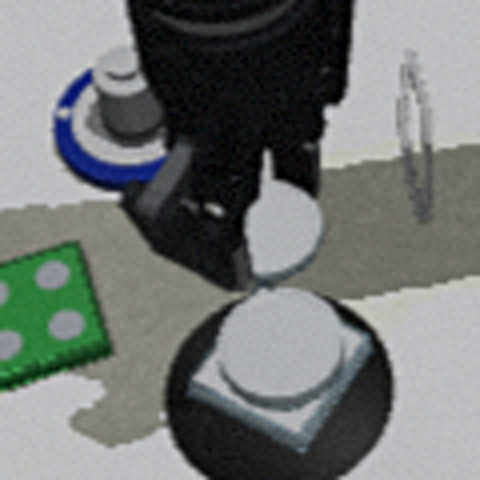

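>>> {"name": "play_rows", "arguments": {"increments": [{"offset": [-0.2,-0.1,0],"twist": 0,"hand": 45},{"offset": [-0.45,-0.25,0],"twist": 0,"hand": 45},{"offset": [-0.75,-0.4,0],"twist": 0,"hand": 45},{"offset": [-0.8,-0.43,0],"twist": 0,"hand": 45},{"offset": [-0.8,-0.43,0],"twist": 0,"hand": 45},{"offset": [-0.8,-0.43,0],"twist": 0,"hand": 45},{"offset": [-0.8,-0.43,0],"twist": 0,"hand": 45},{"offset": [-0.8,-0.43,0],"twist": 0,"hand": 45},{"offset": [-0.8,-0.43,0],"twist": 0,"hand": 45},{"offset": [-0.8,-0.43,0],"twist": 0,"hand": 45}]}}

```text
time_s: 18.8
eef_pos: [0.4438, 0.0172, 0.1292]
ee_rot: [-0.0, 0.854, 0.52, -0.001]
force: [1.2, -0.2, 0.6]
finger_gap: 0.0486
```

>>> {"name": "play_rows", "arguments": {"increments": [{"offset": [-0.08,-0.03,0.2],"twist": 0,"hand": 45},{"offset": [0,0,0.4],"twist": 0,"hand": 45},{"offset": [0,0,0.5],"twist": 0,"hand": 45},{"offset": [0,0,0.5],"twist": 0,"hand": 45},{"offset": [0,0,0.5],"twist": 0,"hand": 45},{"offset": [0,0,0.3],"twist": 0,"hand": 45},{"offset": [0,0,0.2],"twist": 0,"hand": 45},{"offset": [0,0,0.1],"twist": 0,"hand": 45},{"offset": [0,0,0],"twist": 0,"hand": 45},{"offset": [0,0,0],"twist": 0,"hand": 45}]}}

```text
time_s: 19.8
eef_pos: [0.4444, 0.0165, 0.0495]
ee_rot: [0.0, 0.854, 0.52, 0.0]
force: [0.2, -0.3, -1.2]
finger_gap: 0.0485
```

```bash
python3 mv.py .4447 .0165 .038 62.7 10; python3 - <<'E'
from h import *
import cv2
s=cams.get_image("side");t=cams.get_image("top")
a=cv2.resize(s[170:270,330:430],None,fx=4,fy=4,interpolation=2)
b=cv2.resize(t[200:300,250:350],None,fx=4,fy=4,interpolation=2)
cv2.imwrite("pics/s10.png",np.hstack([a,b]))
E
```

```text
t 19.8 p [0.4444 0.0165 0.0495] yaw 62.69 F [ 0.24 -0.34 -1.17] gap 0.0485
twist total share -0.0
yaw now total [0.004 0.009 0.383] per row [0.    0.001 0.038]
yaw target total [0.004 0.009 0.383] per row [0.    0.001 0.038]
```

View pics/s10.png

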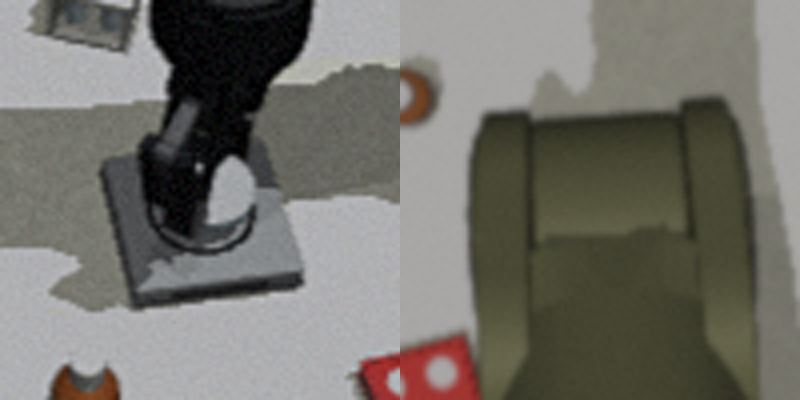

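>>> {"name": "play_rows", "arguments": {"increments": [{"offset": [0,0,0.1],"twist": 0,"hand": 45},{"offset": [0,0,0.1],"twist": 0,"hand": 45},{"offset": [0,0,0.08],"twist": 0,"hand": 45},{"offset": [0,0,0.05],"twist": 0,"hand": 45},{"offset": [0,0,0.03],"twist": 0,"hand": 45},{"offset": [0,0,0.02],"twist": 0,"hand": 45},{"offset": [0,0,0],"twist": 0,"hand": 45},{"offset": [0,0,0],"twist": 0,"hand": 45},{"offset": [0,0,0],"twist": 0,"hand": 45},{"offset": [0,0,0],"twist": 0,"hand": 45}]}}

```text
time_s: 20.9
eef_pos: [0.4439, 0.0164, 0.0379]
ee_rot: [-0.0, 0.854, 0.52, -0.0]
force: [-3.5, 0.5, 4.6]
finger_gap: 0.0488
```

Touching; release and retreat.

>>> {"name": "play_rows", "arguments": {"increments": [{"offset": [0,0,0],"twist": 0,"hand": 50},{"offset": [0,0,0],"twist": 0,"hand": 54},{"offset": [0,0,0],"twist": 0,"hand": 62},{"offset": [0,0,0],"twist": 0,"hand": 70},{"offset": [0,0,0],"twist": 0,"hand": 70},{"offset": [0,0,-0.2],"twist": 0,"hand": 75},{"offset": [0,0,-0.4],"twist": 0,"hand": 78},{"offset": [0,0,-0.7],"twist": 0,"hand": 78},{"offset": [0,0,-0.9],"twist": 0,"hand": 78},{"offset": [0,0,-0.9],"twist": 0,"hand": 78}]}}

```text
time_s: 21.9
eef_pos: [0.444, 0.0162, 0.1326]
ee_rot: [0.0, 0.854, 0.52, 0.0]
force: [0.4, 0.3, 0.2]
finger_gap: 0.0781
```

>>> {"name": "play_rows", "arguments": {"increments": [{"offset": [0.2,0.1,0],"twist": 0,"hand": 78},{"offset": [0.45,0.25,0],"twist": 0,"hand": 78},{"offset": [0.75,0.4,0],"twist": 0,"hand": 78},{"offset": [0.8,0.43,0],"twist": 0,"hand": 78},{"offset": [0.8,0.43,0],"twist": 0,"hand": 78},{"offset": [0.8,0.43,0],"twist": 0,"hand": 78},{"offset": [0.8,0.43,0],"twist": 0,"hand": 78},{"offset": [0.8,0.43,0],"twist": 0,"hand": 78},{"offset": [0.8,0.43,0],"twist": 0,"hand": 78},{"offset": [0.8,0.43,0],"twist": 0,"hand": 78}]}}

```text
time_s: 22.9
eef_pos: [0.6412, 0.1522, 0.1304]
ee_rot: [-0.0, 0.854, 0.52, -0.0]
force: [-0.2, 0.6, 1.3]
finger_gap: 0.0783
```

```bash
python3 - <<'E'
from h import *
import cv2
s=cams.get_image("side");t=cams.get_image("top")
cv2.imwrite("pics/side11.png",s);cv2.imwrite("pics/top11.png",t)
a=[rectify("top",t,.4445,.0165,.030,.045,260),rectify("side",s,.4445,.0165,.030,.045,260)]
b=[rectify(n,im,.644,.153,.033,.045,260) for n,im in(("top",t),("side",s))]
cv2.imwrite("pics/s11.png",np.vstack([np.hstack(a),np.hstack(b)]))
E
python3 mv.py .642 .153 .09 62.7 10
```

```text
t 23.0 p [0.6422 0.1546 0.13  ] yaw 62.88 F [-0.53  0.82 -0.82] gap 0.0778
twist total share 0.0005
yaw now total [-0.05   0.017  1.333] per row [-0.005  0.002  0.133]
yaw target total [-0.05   0.017  1.333] per row [-0.005  0.002  0.133]
```

View pics/s11.png

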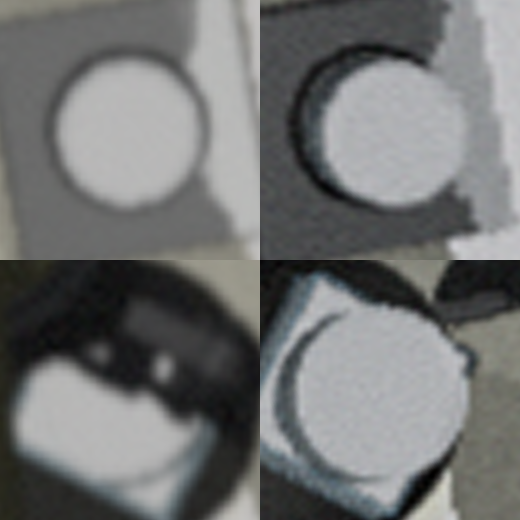

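>>> {"name": "play_rows", "arguments": {"increments": [{"offset": [0.02,0,0.3],"twist": 0,"hand": 80},{"offset": [0,0,0.5],"twist": 0,"hand": 80},{"offset": [0,0,0.5],"twist": 0,"hand": 80},{"offset": [0,0,0.4],"twist": 0,"hand": 80},{"offset": [0,0,0.3],"twist": 0,"hand": 80},{"offset": [0,0,0.2],"twist": 0,"hand": 80},{"offset": [0,0,0.1],"twist": 0,"hand": 80},{"offset": [0,0,0],"twist": 0,"hand": 80},{"offset": [0,0,0],"twist": 0,"hand": 80},{"offset": [0,0,0],"twist": 0,"hand": 80}]}}

```text
time_s: 24.0
eef_pos: [0.6413, 0.1519, 0.0624]
ee_rot: [0.0, 0.854, 0.52, 0.001]
force: [-0.1, -0.5, 0.6]
finger_gap: 0.08
```

```bash
python3 mv.py .643 .155 .036 62.7 10; python3 - <<'E'
from h import *
import cv2
s=cams.get_image("side")
cv2.imwrite("pics/s12.png",cv2.resize(s[210:310,230:330],None,fx=5,fy=5,interpolation=2))
E
```

```text
t 24.0 p [0.6413 0.1519 0.0624] yaw 62.69 F [-0.1  -0.51  0.56] gap 0.08
twist total share -0.0
yaw now total [0.118 0.003 0.881] per row [0.012 0.    0.088]
yaw target total [0.118 0.003 0.881] per row [0.012 0.    0.088]
```

View pics/s12.png

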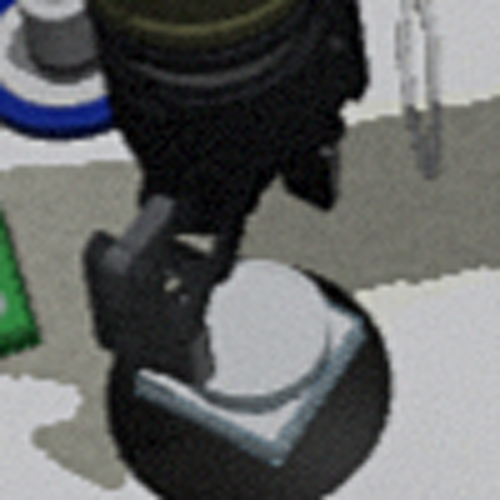

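>>> {"name": "play_rows", "arguments": {"increments": [{"offset": [0.12,0,0.1],"twist": 0,"hand": 80},{"offset": [0,0,0.2],"twist": 0,"hand": 80},{"offset": [0,0,0.2],"twist": 0,"hand": 80},{"offset": [0,0,0.2],"twist": 0,"hand": 80},{"offset": [0,0,0.1],"twist": 0,"hand": 80},{"offset": [0,0,0.08],"twist": 0,"hand": 80},{"offset": [0,0,0],"twist": 0,"hand": 80},{"offset": [0,0,0],"twist": 0,"hand": 76},{"offset": [0,0,0],"twist": 0,"hand": 73},{"offset": [0,0,0],"twist": 0,"hand": 70}]}}

```text
time_s: 25.05
eef_pos: [0.6427, 0.155, 0.0357]
ee_rot: [0.0, 0.854, 0.52, 0.0]
force: [-0.4, -0.1, -0.1]
finger_gap: 0.07
```

>>> {"name": "play_rows", "arguments": {"increments": [{"offset": [0,0,0],"twist": 0,"hand": 67},{"offset": [0,0,0],"twist": 0,"hand": 65},{"offset": [0,0,0],"twist": 0,"hand": 63},{"offset": [0,0,0],"twist": 0,"hand": 61},{"offset": [0,0,0],"twist": 0,"hand": 59},{"offset": [0,0,0],"twist": 0,"hand": 57},{"offset": [0,0,0],"twist": 0,"hand": 55},{"offset": [0,0,0],"twist": 0,"hand": 55},{"offset": [0,0,0],"twist": 0,"hand": 55},{"offset": [0,0,0],"twist": 0,"hand": 55}], "squeeze": 20}}

```text
time_s: 26.05
eef_pos: [0.6426, 0.1551, 0.0357]
ee_rot: [-0.0, 0.854, 0.52, 0.0]
force: [-1.1, 0.5, 4.7]
finger_gap: 0.0586
```

>>> {"name": "play_rows", "arguments": {"increments": [{"offset": [0,0,-0.05],"twist": 0,"hand": 55},{"offset": [0,0,-0.1],"twist": 0,"hand": 55},{"offset": [0,0,-0.2],"twist": 0,"hand": 55},{"offset": [0,0,-0.3],"twist": 0,"hand": 55},{"offset": [0,0,-0.4],"twist": 0,"hand": 55},{"offset": [0,0,-0.5],"twist": 0,"hand": 55},{"offset": [0,0,-0.5],"twist": 0,"hand": 55},{"offset": [0,0,-0.5],"twist": 0,"hand": 55},{"offset": [0,0,-0.3],"twist": 0,"hand": 55},{"offset": [0,0,0],"twist": 0,"hand": 55}]}}

```text
time_s: 27.05
eef_pos: [0.6436, 0.1553, 0.1232]
ee_rot: [0.0, 0.854, 0.52, 0.002]
force: [-0.1, -0.3, -0.7]
finger_gap: 0.0589
```

```bash
python3 mv.py .4357 .2625 .12 62.7 10; python3 - <<'E'
from h import *
import cv2
s=cams.get_image("side")
cv2.imwrite("pics/s13.png",cv2.resize(s[190:310,210:330],None,fx=4,fy=4,interpolation=2))
E
```

```text
t 27.05 p [0.6436 0.1553 0.1232] yaw 62.69 F [-0.08 -0.34 -0.71] gap 0.0589
twist total share -0.0
yaw now total [-4.000e-03 -7.799e+00  1.060e-01] per row [-0.    -0.78   0.011]
yaw target total [-2.000e-03 -7.799e+00  1.060e-01] per row [-0.    -0.78   0.011]
```

View pics/s13.png

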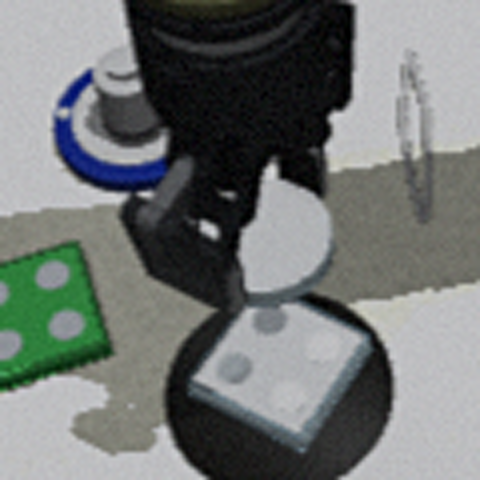

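>>> {"name": "play_rows", "arguments": {"increments": [{"offset": [0,-0.25,0],"twist": 0,"hand": 55},{"offset": [0,-0.5,0],"twist": 0,"hand": 55},{"offset": [0,-0.85,0],"twist": 0,"hand": 55},{"offset": [0,-0.9,0],"twist": 0,"hand": 55},{"offset": [0,-0.9,0],"twist": 0,"hand": 55},{"offset": [0,-0.9,0],"twist": 0,"hand": 55},{"offset": [0,-0.9,0],"twist": 0,"hand": 55},{"offset": [0,-0.9,0],"twist": 0,"hand": 55},{"offset": [0,-0.9,0],"twist": 0,"hand": 55},{"offset": [0,-0.8,0],"twist": 0,"hand": 55}]}}

```text
time_s: 28.1
eef_pos: [0.432, 0.2627, 0.1199]
ee_rot: [-0.0, 0.854, 0.521, -0.001]
force: [0.4, -0.6, -0.2]
finger_gap: 0.0587
```

>>> {"name": "play_rows", "arguments": {"increments": [{"offset": [0,0,0.2],"twist": 0,"hand": 55},{"offset": [0,0,0.4],"twist": 0,"hand": 55},{"offset": [0,0,0.5],"twist": 0,"hand": 55},{"offset": [0,0,0.5],"twist": 0,"hand": 55},{"offset": [0,0,0.4],"twist": 0,"hand": 55},{"offset": [0,0,0.3],"twist": 0,"hand": 55},{"offset": [0,0,0.1],"twist": 0,"hand": 55},{"offset": [0,0,0],"twist": 0,"hand": 55},{"offset": [0,0,0],"twist": 0,"hand": 55},{"offset": [0,0,0],"twist": 0,"hand": 55}]}}

```text
time_s: 29.1
eef_pos: [0.435, 0.2627, 0.0495]
ee_rot: [-0.0, 0.854, 0.52, 0.001]
force: [0.5, 1.0, -0.3]
finger_gap: 0.059
```

```bash
python3 mv.py .4357 .2625 .0377 62.7 10; python3 - <<'E'
from h import *
import cv2
s=cams.get_image("side")
a=cv2.resize(s[280:380,340:440],None,fx=4,fy=4,interpolation=2)
cv2.imwrite("pics/s14.png",a)
E
```

```text
t 29.1 p [0.435  0.2627 0.0495] yaw 62.69 F [ 0.47  0.98 -0.34] gap 0.059
twist total share -0.0
yaw now total [0.004 0.023 0.393] per row [0.    0.002 0.039]
yaw target total [0.004 0.023 0.393] per row [0.    0.002 0.039]
```

View pics/s14.png

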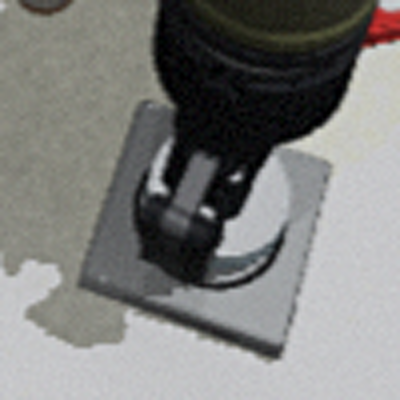

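>>> {"name": "play_rows", "arguments": {"increments": [{"offset": [0,0.02,0.1],"twist": 0,"hand": 55},{"offset": [0,0,0.1],"twist": 0,"hand": 55},{"offset": [0,0,0.08],"twist": 0,"hand": 55},{"offset": [0,0,0.06],"twist": 0,"hand": 55},{"offset": [0,0,0.03],"twist": 0,"hand": 55},{"offset": [0,0,0.02],"twist": 0,"hand": 55},{"offset": [0,0,0],"twist": 0,"hand": 55},{"offset": [0,0,0],"twist": 0,"hand": 55},{"offset": [0,0,0],"twist": 0,"hand": 55},{"offset": [0,0,0],"twist": 0,"hand": 55}]}}

```text
time_s: 30.15
eef_pos: [0.4349, 0.262, 0.0377]
ee_rot: [-0.0, 0.854, 0.52, -0.0]
force: [-2.8, -2.5, 5.1]
finger_gap: 0.059
```

>>> {"name": "play_rows", "arguments": {"increments": [{"offset": [0,0,0],"twist": 0,"hand": 60},{"offset": [0,0,0],"twist": 0,"hand": 64},{"offset": [0,0,0],"twist": 0,"hand": 72},{"offset": [0,0,0],"twist": 0,"hand": 80},{"offset": [0,0,0],"twist": 0,"hand": 80},{"offset": [0,0,-0.2],"twist": 0,"hand": 85},{"offset": [0,0,-0.4],"twist": 0,"hand": 85},{"offset": [0,0,-0.7],"twist": 0,"hand": 85},{"offset": [0,0,-0.9],"twist": 0,"hand": 85},{"offset": [0,0,-0.9],"twist": 0,"hand": 85}]}}

```text
time_s: 31.15
eef_pos: [0.4352, 0.262, 0.1321]
ee_rot: [0.0, 0.854, 0.52, 0.0]
force: [0.2, 0.6, -1.3]
finger_gap: 0.0847
```

```bash
python3 mv.py .643 .153 .12 62.7 10; python3 - <<'E'
from h import *
import cv2
s=cams.get_image("side");t=cams.get_image("top")
cv2.imwrite("pics/side15.png",s);cv2.imwrite("pics/top15.png",t)
half=.05;px=300
for n,im in(("top",t),("side",s)):
    x=rectify(n,im,.643,.153,.018,half,px)
    cv2.imwrite(f"pics/fw_{n}.png",x)
a=[cv2.imread("pics/fw_top.png"),cv2.imread("pics/fw_side.png")]
b=[rectify("top",t,.4357,.2625,.035,.05,300),rectify("side",s,.4357,.2625,.035,.05,300)]
cv2.imwrite("pics/s15.png",np.vstack([np.hstack(a),np.hstack(b)]))
E
```

```text
t 31.15 p [0.4352 0.262  0.1321] yaw 62.68 F [ 0.25  0.65 -1.29] gap 0.0847
twist total share -0.0
yaw now total [-0.049  7.823  0.402] per row [-0.005  0.782  0.04 ]
yaw target total [-0.051  7.823  0.402] per row [-0.005  0.782  0.04 ]
```

View pics/s15.png

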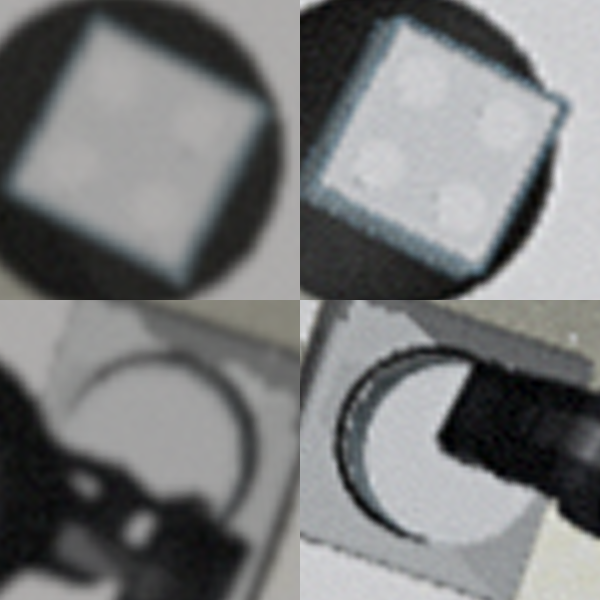

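```bash
python3 - <<'E'
import cv2,numpy as np
half=.05;px=300;sc=2*half/px
for n in("top","side"):
    g=cv2.cvtColor(cv2.imread(f"pics/fw_{n}.png"),cv2.COLOR_BGR2GRAY)
    for th in(100,120,140,155):
        m=(g>th).astype(np.uint8)
        m=cv2.morphologyEx(m,cv2.MORPH_OPEN,np.ones((13,13),np.uint8))
        k,l,st,ce=cv2.connectedComponentsWithStats(m)
        c=l[140,130]
        if c==0: continue
        q,_=cv2.findContours((l==c).astype(np.uint8),0,1)
        r=cv2.minAreaRect(q[0]);print(n,th,round(.643+half-r[0][1]*sc,4),round(.153+half-r[0][0]*sc,4),np.array(r[1])*sc,r[2])
E
```

```text
top 100 0.6438 0.1574 [0.06513994 0.06452552] 27.439729690551758
top 120 0.6438 0.1575 [0.06272365 0.06205252] 27.108123779296875
top 140 0.6441 0.1575 [0.05954253 0.05934979] 27.55280876159668
top 155 0.6442 0.1575 [0.0565017  0.05584389] 27.52522850036621
side 100 0.6432 0.1517 [0.09966667 0.09666667] 90.0
side 120 0.6432 0.1503 [0.09966667 0.094     ] 90.0
side 140 0.6447 0.157 [0.06208455 0.0620666 ] 27.255327224731445
side 155 0.6448 0.1569 [0.06092193 0.06102487] 27.1981258392334
```

>>> {"name": "play_rows", "arguments": {"increments": [{"offset": [0.1,0.3,0],"twist": 0,"hand": 85},{"offset": [0,0.6,0],"twist": 0,"hand": 85},{"offset": [0,0.9,0],"twist": 0,"hand": 85},{"offset": [0,0.9,0],"twist": 0,"hand": 85},{"offset": [0,0.9,0],"twist": 0,"hand": 85},{"offset": [0,0.9,0],"twist": 0,"hand": 85},{"offset": [0,0.9,0],"twist": 0,"hand": 85},{"offset": [0,0.9,0],"twist": 0,"hand": 85},{"offset": [0,0.9,0],"twist": 0,"hand": 85},{"offset": [0,0.6,0],"twist": 0,"hand": 85}]}}

```text
time_s: 32.25
eef_pos: [0.6458, 0.1549, 0.1287]
ee_rot: [0.001, 0.855, 0.519, -0.001]
force: [-0.3, 0.3, -0.5]
finger_gap: 0.0848
```

>>> {"name": "play_rows", "arguments": {"increments": [{"offset": [0,0,0.3],"twist": 0,"hand": 85},{"offset": [0,0,0.5],"twist": 0,"hand": 85},{"offset": [0,0,0.5],"twist": 0,"hand": 85},{"offset": [0,0,0.5],"twist": 0,"hand": 85},{"offset": [0,0,0.4],"twist": 0,"hand": 85},{"offset": [0,0,0.2],"twist": 0,"hand": 85},{"offset": [0,0,0.1],"twist": 0,"hand": 85},{"offset": [0,0,0],"twist": 0,"hand": 85},{"offset": [0,0,0],"twist": 0,"hand": 85},{"offset": [0,0,0],"twist": 0,"hand": 85}]}}

```text
time_s: 33.25
eef_pos: [0.6449, 0.1575, 0.056]
ee_rot: [0.0, 0.854, 0.52, 0.001]
force: [-0.2, -0.5, 0.4]
finger_gap: 0.0852
```

```bash
python3 mv.py .6442 .1573 .019 62.6 10; python3 - <<'E'
from h import *
import cv2
s=cams.get_image("side");t=cams.get_image("top")
a=cv2.resize(s[210:310,230:330],None,fx=4,fy=4,interpolation=2)
b=cv2.resize(t[115:215,200:300],None,fx=4,fy=4,interpolation=2)
cv2.imwrite("pics/s16.png",np.hstack([a,b]))
E
```

```text
t 33.25 p [0.6449 0.1575 0.056 ] yaw 62.69 F [-0.18 -0.54  0.41] gap 0.0852
twist total share 0.0002
yaw now total [-0.016 -0.019  1.232] per row [-0.002 -0.002  0.123]
yaw target total [-0.016 -0.019  1.232] per row [-0.002 -0.002  0.123]
```

View pics/s16.png

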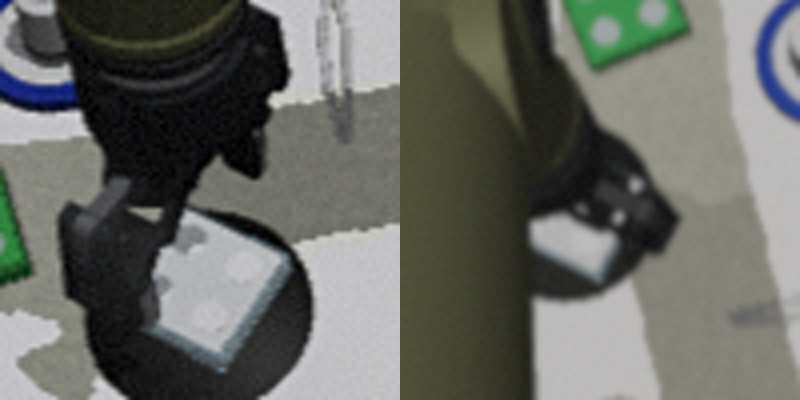

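>>> {"name": "play_rows", "arguments": {"increments": [{"offset": [-0.02,-0.02,0.1],"twist": 0,"hand": 85},{"offset": [0,0,0.2],"twist": 0,"hand": 85},{"offset": [0,0,0.25],"twist": 0,"hand": 85},{"offset": [0,0,0.25],"twist": 0,"hand": 85},{"offset": [0,0,0.2],"twist": 0,"hand": 85},{"offset": [0,0,0.1],"twist": 0,"hand": 85},{"offset": [0,0,0.1],"twist": 0,"hand": 85},{"offset": [0,0,0],"twist": 0,"hand": 85},{"offset": [0,0,0],"twist": 0,"hand": 82},{"offset": [0,0,0],"twist": 0,"hand": 78}]}}

```text
time_s: 34.35
eef_pos: [0.6438, 0.1572, 0.0195]
ee_rot: [0.0, 0.854, 0.52, 0.0]
force: [-1.0, -0.9, -0.9]
finger_gap: 0.078
```

>>> {"name": "play_rows", "arguments": {"increments": [{"offset": [0,0,0],"twist": 0,"hand": 75},{"offset": [0,0,0],"twist": 0,"hand": 72},{"offset": [0,0,0],"twist": 0,"hand": 70},{"offset": [0,0,0],"twist": 0,"hand": 68},{"offset": [0,0,0],"twist": 0,"hand": 66},{"offset": [0,0,0],"twist": 0,"hand": 64},{"offset": [0,0,0],"twist": 0,"hand": 61},{"offset": [0,0,0],"twist": 0,"hand": 61},{"offset": [0,0,0],"twist": 0,"hand": 61},{"offset": [0,0,0],"twist": 0,"hand": 61}], "squeeze": 20}}

```text
time_s: 35.35
eef_pos: [0.6438, 0.1572, 0.0194]
ee_rot: [0.0, 0.854, 0.52, 0.0]
force: [-0.6, 0.7, 2.6]
finger_gap: 0.065
```

>>> {"name": "play_rows", "arguments": {"increments": [{"offset": [0,0,-0.05],"twist": 0,"hand": 61},{"offset": [0,0,-0.1],"twist": 0,"hand": 61},{"offset": [0,0,-0.2],"twist": 0,"hand": 61},{"offset": [0,0,-0.3],"twist": 0,"hand": 61},{"offset": [0,0,-0.5],"twist": 0,"hand": 61},{"offset": [0,0,-0.6],"twist": 0,"hand": 61},{"offset": [0,0,-0.7],"twist": 0,"hand": 61},{"offset": [0,0,-0.7],"twist": 0,"hand": 61},{"offset": [0,0,-0.6],"twist": -0.01,"hand": 61},{"offset": [0,0,-0.4],"twist": -0.01,"hand": 61}]}}

```text
time_s: 36.35
eef_pos: [0.6445, 0.1572, 0.147]
ee_rot: [0.001, 0.819, 0.574, 0.002]
force: [0.3, -0.3, -0.1]
finger_gap: 0.0652
```

```bash
python3 mv.py .629 -.1692 .145 69.85 12; python3 - <<'E'
from h import *
import cv2
s=cams.get_image("side")
cv2.imwrite("pics/s17.png",cv2.resize(s[190:310,210:330],None,fx=4,fy=4,interpolation=2))
E
```

```text
t 36.35 p [0.6445 0.1572 0.147 ] yaw 70.03 F [ 0.29 -0.31 -0.14] gap 0.0652
twist total share 0.0005
yaw now total [-10.403   3.23    0.067] per row [-0.867  0.269  0.006]
yaw target total [-10.393   3.262   0.067] per row [-0.866  0.272  0.006]
```

View pics/s17.png

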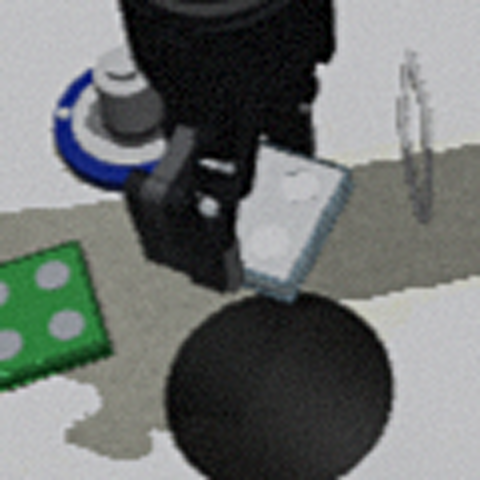

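>>> {"name": "play_rows", "arguments": {"increments": [{"offset": [-0.25,0.1,0],"twist": 0,"hand": 61},{"offset": [-0.5,0.15,0],"twist": 0,"hand": 61},{"offset": [-0.8,0.25,0],"twist": 0,"hand": 61},{"offset": [-0.9,0.28,0],"twist": 0,"hand": 61},{"offset": [-0.9,0.28,0],"twist": 0,"hand": 61},{"offset": [-0.9,0.28,0],"twist": 0,"hand": 61},{"offset": [-0.9,0.28,0],"twist": 0,"hand": 61},{"offset": [-0.9,0.28,0],"twist": 0,"hand": 61},{"offset": [-0.9,0.28,0],"twist": 0,"hand": 61},{"offset": [-0.9,0.28,0],"twist": 0,"hand": 61}]}}

```text
time_s: 37.4
eef_pos: [0.6303, -0.0925, 0.1426]
ee_rot: [-0.0, 0.821, 0.572, -0.001]
force: [-0.4, -0.6, 0.7]
finger_gap: 0.0654
```

>>> {"name": "play_rows", "arguments": {"increments": [{"offset": [-0.9,0.28,0],"twist": 0,"hand": 61},{"offset": [-0.9,0.28,0],"twist": 0,"hand": 61},{"offset": [-0.5,0.15,0.1],"twist": 0,"hand": 61},{"offset": [-0.25,0.08,0.3],"twist": 0,"hand": 61},{"offset": [0,0,0.5],"twist": 0,"hand": 61},{"offset": [0,0,0.6],"twist": 0,"hand": 61},{"offset": [0,0,0.6],"twist": 0,"hand": 61},{"offset": [0,0,0.5],"twist": 0,"hand": 61},{"offset": [0,0,0.2],"twist": 0,"hand": 61},{"offset": [0,0,0.1],"twist": 0,"hand": 61}]}}

```text
time_s: 38.4
eef_pos: [0.6274, -0.1683, 0.0553]
ee_rot: [-0.001, 0.819, 0.573, -0.0]
force: [0.3, 0.4, -0.5]
finger_gap: 0.0649
```

```bash
python3 mv.py .629 -.1692 .0365 69.85 10; python3 - <<'E'
from h import *
import cv2
s=cams.get_image("side");t=cams.get_image("top")
a=cv2.resize(s[110:210,240:340],None,fx=4,fy=4,interpolation=2)
b=cv2.resize(t[120:220,330:430],None,fx=4,fy=4,interpolation=2)
cv2.imwrite("pics/s18.png",np.hstack([a,b]))
E
```

```text
t 38.4 p [ 0.6274 -0.1683  0.0553] yaw 69.95 F [ 0.26  0.42 -0.46] gap 0.0649
twist total share 0.0003
yaw now total [-0.01   0.059  0.627] per row [-0.001  0.006  0.063]
yaw target total [-0.01   0.059  0.627] per row [-0.001  0.006  0.063]
```

View pics/s18.png

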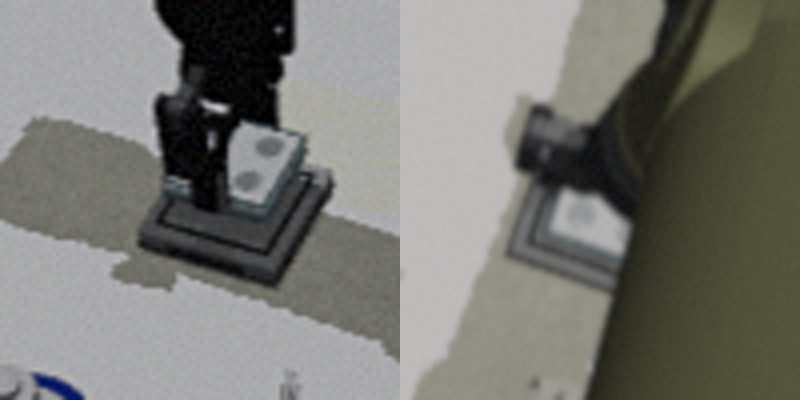

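>>> {"name": "play_rows", "arguments": {"increments": [{"offset": [0,0.03,0.1],"twist": 0,"hand": 61},{"offset": [0,0,0.1],"twist": 0,"hand": 61},{"offset": [0,0,0.1],"twist": 0,"hand": 61},{"offset": [0,0,0.08],"twist": 0,"hand": 61},{"offset": [0,0,0.05],"twist": 0,"hand": 61},{"offset": [0,0,0.02],"twist": 0,"hand": 61},{"offset": [0,0,0],"twist": 0,"hand": 61},{"offset": [0,0,0],"twist": 0,"hand": 61},{"offset": [0,0,0],"twist": 0,"hand": 61},{"offset": [0,0,0],"twist": 0,"hand": 61}]}}

```text
time_s: 39.5
eef_pos: [0.6287, -0.1697, 0.0432]
ee_rot: [0.0, 0.82, 0.573, 0.0]
force: [-0.1, -0.3, -1.2]
finger_gap: 0.0653
```

```bash
python3 mv.py .629 -.1692 .0365 69.85 10
```

```text
t 39.5 p [ 0.6287 -0.1697  0.0432] yaw 69.89 F [-0.1  -0.27 -1.18] gap 0.0653
twist total share 0.0001
yaw now total [0.019 0.002 0.224] per row [0.002 0.    0.022]
yaw target total [0.019 0.002 0.224] per row [0.002 0.    0.022]
```

>>> {"name": "play_rows", "arguments": {"increments": [{"offset": [0,0,0.05],"twist": 0,"hand": 61},{"offset": [0,0,0.05],"twist": 0,"hand": 61},{"offset": [0,0,0.05],"twist": 0,"hand": 61},{"offset": [0,0,0.04],"twist": 0,"hand": 61},{"offset": [0,0,0.02],"twist": 0,"hand": 61},{"offset": [0,0,0.01],"twist": 0,"hand": 61},{"offset": [0,0,0],"twist": 0,"hand": 61},{"offset": [0,0,0],"twist": 0,"hand": 61},{"offset": [0,0,0],"twist": 0,"hand": 61},{"offset": [0,0,0],"twist": 0,"hand": 61}]}}

```text
time_s: 40.5
eef_pos: [0.6287, -0.1697, 0.0366]
ee_rot: [0.0, 0.82, 0.573, 0.0]
force: [-0.1, 0.8, -0.9]
finger_gap: 0.065
```

>>> {"name": "play_rows", "arguments": {"increments": [{"offset": [0,0,0.01],"twist": 0,"hand": 61},{"offset": [0,0,0.01],"twist": 0,"hand": 61},{"offset": [0,0,0.01],"twist": 0,"hand": 61},{"offset": [0,0,0],"twist": 0,"hand": 61},{"offset": [0,0,0],"twist": 0,"hand": 61},{"offset": [0,0,0],"twist": 0,"hand": 61},{"offset": [0,0,0],"twist": 0,"hand": 61},{"offset": [0,0,0],"twist": 0,"hand": 61},{"offset": [0,0,0],"twist": 0,"hand": 61},{"offset": [0,0,0],"twist": 0,"hand": 61}]}}

```text
time_s: 41.5
eef_pos: [0.6287, -0.1697, 0.0364]
ee_rot: [-0.0, 0.82, 0.573, 0.0]
force: [-2.8, 1.0, 4.8]
finger_gap: 0.0655
```

>>> {"name": "play_rows", "arguments": {"increments": [{"offset": [0,0,0],"twist": 0,"hand": 67},{"offset": [0,0,0],"twist": 0,"hand": 71},{"offset": [0,0,0],"twist": 0,"hand": 78},{"offset": [0,0,0],"twist": 0,"hand": 85},{"offset": [0,0,0],"twist": 0,"hand": 85},{"offset": [0,0,-0.2],"twist": 0,"hand": 85},{"offset": [0,0,-0.4],"twist": 0,"hand": 85},{"offset": [0,0,-0.7],"twist": 0,"hand": 85},{"offset": [0,0,-0.9],"twist": 0,"hand": 85},{"offset": [0,0,-0.9],"twist": 0,"hand": 85}]}}

```text
time_s: 42.5
eef_pos: [0.6288, -0.1698, 0.1306]
ee_rot: [0.0, 0.82, 0.573, 0.0]
force: [0.6, -0.6, -0.0]
finger_gap: 0.085
```

>>> {"name": "play_rows", "arguments": {"increments": [{"offset": [0.2,0,-0.6],"twist": 0,"hand": 85},{"offset": [0.5,0,-0.4],"twist": 0,"hand": 85},{"offset": [0.8,0,0],"twist": 0,"hand": 85},{"offset": [0.9,0,0],"twist": 0,"hand": 85},{"offset": [0.9,0,0],"twist": 0,"hand": 85},{"offset": [0.9,0,0],"twist": 0,"hand": 85},{"offset": [0.9,0,0],"twist": 0,"hand": 85},{"offset": [0.9,0,0],"twist": 0,"hand": 85},{"offset": [0.9,0,0],"twist": 0,"hand": 85},{"offset": [0.9,0,0],"twist": 0,"hand": 85}]}}

```text
time_s: 43.5
eef_pos: [0.7092, 0.0526, 0.1587]
ee_rot: [-0.0, 0.819, 0.573, 0.0]
force: [0.2, 0.3, 0.4]
finger_gap: 0.0851
```

>>> {"name": "play_rows", "arguments": {"increments": [{"offset": [0.5,0,0],"twist": 0,"hand": 85},{"offset": [0.2,0,0],"twist": 0,"hand": 85},{"offset": [0,0,0],"twist": 0,"hand": 85},{"offset": [0,0,0],"twist": 0,"hand": 85},{"offset": [0,0,0],"twist": 0,"hand": 85},{"offset": [0,0,0],"twist": 0,"hand": 85},{"offset": [0,0,0],"twist": 0,"hand": 85},{"offset": [0,0,0],"twist": 0,"hand": 85},{"offset": [0,0,0],"twist": 0,"hand": 85},{"offset": [0,0,0],"twist": 0,"hand": 85}]}}

```text
time_s: 44.5
eef_pos: [0.7163, 0.0697, 0.1586]
ee_rot: [-0.0, 0.82, 0.573, 0.0]
force: [-0.5, -0.4, 0.1]
finger_gap: 0.0849
```

```bash
python3 mv.py; python3 - <<'E'
from h import *
import cv2
s=cams.get_image("side");t=cams.get_image("top")
cv2.imwrite("pics/side19.png",s);cv2.imwrite("pics/top19.png",t)
L=[(.4116,-.3,.032),(.4447,.0165,.03),(.4357,.2625,.035),(.629,-.1692,.035)]
cv2.imwrite("pics/fin.png",np.vstack([np.hstack([rectify(n,im,*c,.05,200) for c in L]) for n,im in(("top",t),("side",s))]))
E
```

```text
t 44.5 p [0.7163 0.0697 0.1586] yaw 69.89 F [-0.47 -0.36  0.14] gap 0.0849
```

View pics/fin.png

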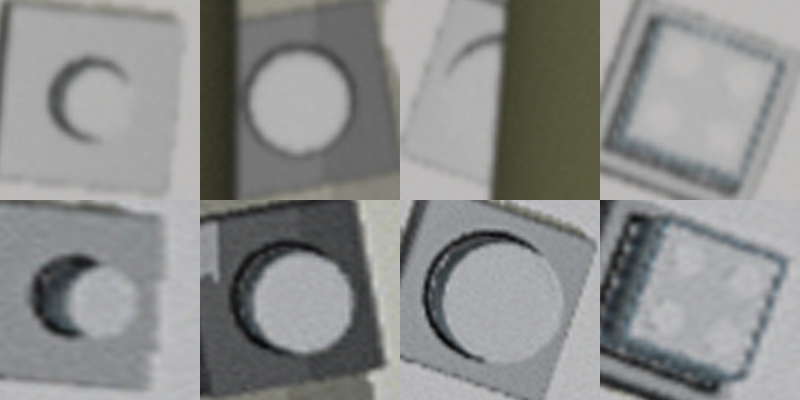

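View pics/side19.png

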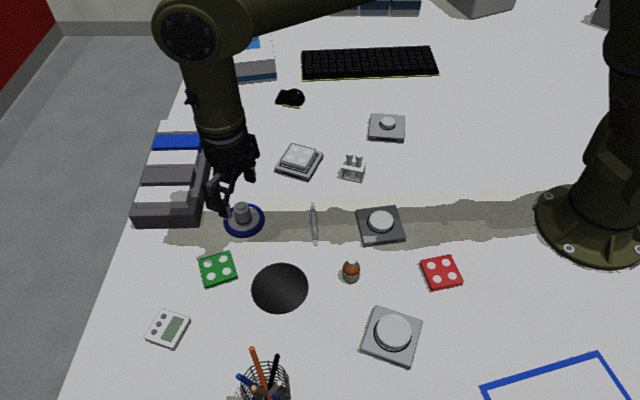

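```bash
python3 -c "
from plant import order
print(order.finish_job())"
```

```text
the job is handed in; nothing more can be done
None
```

I took the stack apart from the top down and set each dish on its own engraved block. I touched each one down on its block under light force (3–5 N) before letting go. The job was handed in at about 44.6 s of the 109 s allowed; `order.finish_job()` gives no verdict.

My last pictures showed:
- **Dishes:** all four lie flat, lid up and released on their own outlines. By eye they are about 2 mm or less off centre.
- **Four-well dish:** it looks square with its engraved square. I set its angle to match the engraving from the images but did not re-measure it after letting go.
- **Bystanders:** the tube rack and the canister look upright and in the same pixel places as at the start.
- **Gripper:** it is empty, open and clear at 0.16 m height.

Two checks were weaker than the rest. For the final centring of the 60 mm dish only the side view was clear, because the arm covered part of it from above. The two cameras also disagreed by about 2 mm in y throughout, so I used values between the two.

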